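# Mark a batch of tubes in the lever fixture and rack them

## Robot

A 7-joint arm with a two-finger parallel gripper is mounted at the origin on the work surface. World frame = base frame: x ahead of the robot, y to its left, z up, the work surface at z = 0. Lengths are in m, angles in rad, forces in N, time in s.
With the tool pointing down it reaches from about 0.425 to 0.925 m from the base axis. Payload 6.8 kg.
Tool frame: the origin (TCP) lies between the finger pads; the fingertips stand 25 mm ahead of it and the grasp point (between the pads) lies 6 mm ahead of it; z points along the fingers, y is the direction in which the jaws open and shut (so a half turn about z gives the same grasp; the last joint's range is limited). The gripper opens to 88 mm and grips with 3 to 60 N. Pads are 20 mm wide; open, the fingers measure 115 mm over their backs; the gripper's body (75 mm by 178 mm) begins 61 mm behind the grasp point.
Start: joints at [0.999, 0.477, 0.022, 1.555, -0.011, 1.109, -0.083], TCP at [0.302, -0.604, 0.248] pointing down, gripper open.
Joint ranges: [-2.96, 2.96], [-0.34, 2.1], [-1.41, 1.46], [0.24, 2.44], [-1.37, 4.51], [0.17, 1.92], [-2.96, 2.96]. Speed limits (rad/s): [2.39, 2.39, 3.14, 3.14, 3.14, 3.14, 3.14].

## Interface

Orientations are given as a 3x3 rotation matrix whose columns are the frame's x, y, z axes.
In Python, from rig import env gives the robot as it stands.
- The arm moves only by the tool carry_out, never from a script. Its argument "moves" is a list of rows, each a list of 3 entries, a list of its own where there are three numbers: the shift along the tool's x, y, z in m, then the turn, a rotation vector about the tool's x, y, z in degrees, then the finger opening in m, from 0 to 0.0878. In form: [[[tx, ty, tz], [wx, wy, wz], claw], ...]. A call has 1 to 20 rows; each row is the pose to reach, as a shift and turn from the pose commanded when the call began, along the tool's axes at that moment; what a row does not reach only later rows make up. A row lasts 1/8 s, in which the tool goes at most 62.5 mm and 10.7 degrees, less where a joint would pass 70% of its speed; a pose out of reach is approached as far as the arm can. A call with a gripper value outside its range is refused whole. The fingers move at their own pace and stop on an object; the grip force is fixed at half the most. Time passes only in rows, so rows that repeat a pose let the fingers close. It gives the time, the measured TCP pose, the force and the opening at its end, in the units of the state.
- env.get_obs(): the state, without advancing time (a new reading comes with each control period).
- env.read_camera(name): name is "scene" or "top" or "wrist"; returns (picture, depth): 400x640x3 uint8, red, green, blue; 400x640 float32, m along the optical axis (not along the pixel's ray), 0 where there is no reading.
- env.get_calibration(name): a dict with "camera_matrix" (3x3 intrinsics, pixels), "dist" ([k1, k2, p1, p2, k3] as OpenCV has them; the pictures are not rectified), "position" and "orientation" of the camera in the world; the wrist camera has in their place "tool_from_camera" (4x4, takes a point from camera to tool coordinates, whose origin is the TCP and whose axes are the flange's). Camera axes: x right, y up, looking along -z (the intrinsics and any distortion apply to the point x, -y, -z); pixel columns grow to the right and rows downward; lengths in m; the calibration is good to about 2 mm. A picture is of the moment at which its call begins: read the wrist's pose just before it. get_calibration takes no time and is no camera call.
- env.sign_off(): hands the job in, once; it reports no verdict.
Trained networks look in the newest picture that a camera, given by its name, has taken for a name from the list of things; names that differ only in an ending like _2 or _b are one class to them, and where a whole thing is asked for, a point or a joint stands for the part that bears it (a point fixed in the world has none). Each returns a list of dicts, best first, with "confidence" (0 to 1); they miss things now and then, are a little off and sometimes report something else, mostly with a low value. They report only what shows in the picture. A call takes as long as a camera call. They do not tell look-alikes from the thing itself.
- env.boxes_of(camera, thing): "rect" ([centre column, centre row, width, height] in pixels, round what is visible of it).
- env.landmark_of(camera, thing): "centre" ([column, row] in pixels: a listed point, or the origin of a listed thing).
The state is a dict: "time_s": time; "q": joint angles; "qvel": joint speeds; "effort": joint torques, N m; "position": TCP position; "tcp_rot": TCP orientation; "force": force on the tool from outside, world axes, zero at the start; "moment": the same for the moment, N m; "width": opening from 0.0 (shut) to 1.0 (fully open).
Only numpy, scipy, OpenCV 4.12 (cv2) and the standard library are available. Lean on these libraries where they do the work, as an engineer would, in place of code of your own. Each camera call takes 0.05 s, during which the arm holds its last target.

## Task

Slide every long square tube from the mat through the openings under the marking fixture's bridge, one per opening, right up against the back stop. With all of them in, pull the sprung lever towards the robot fully to its stop and let it return; then draw the tubes out and lay them in the tray, one per lane, straight and with their ends flush against the fence. Leave everything else on the table where it is.

Things in the scene. Friction and masses are not known exactly. Their poses are not given: they have to be found in the camera images.
- tube1: one of two or three equal square steel tubes, 160 x 28 x 28 mm, 0.3 kg, lying on the black rubber mat on the right; origin at its centre, own x axis along its length (either end may lead, any of the four faces may be up). May be absent.
- tube2: one of two or three equal square steel tubes, 160 x 28 x 28 mm, 0.3 kg, lying on the black rubber mat on the right; origin at its centre, own x axis along its length (either end may lead, any of the four faces may be up). May be absent.
- tube3: one of two or three equal square steel tubes, 160 x 28 x 28 mm, 0.3 kg, lying on the black rubber mat on the right; origin at its centre, own x axis along its length (either end may lead, any of the four faces may be up). May be absent.
- fixture: marking fixture fixed in the middle; origin: centre of the underside of its base plate, 220 (x) x 210 (y) x 10 mm thick; own x axis points away from the robot (loading direction), z up. Back stop: a 36 mm tall bar across it with its face at x = 90 mm; a tube home against it has its centre at x = 10, z = 24 mm and sticks out 90 mm in front of the bridge.
- bridge (a point): middle of the underside of the fixture's bridge, at fixture x = 45, y = 0, z = 50 mm. The bridge is 50 mm deep (fixture x = 20 to 70) and its top is 62 mm above the table, studs on it reach 78 mm; four solid legs leave three openings 40 mm wide and 40 mm high above the base plate, centred at fixture y = -62, 0, +62 mm.
- lever (a joint): sprung hand lever on the left (+y) end of the fixture bridge: 0 = at rest, standing almost upright (leaning 10 degrees away from the robot), 0.8 rad = pulled towards the robot (fixture -x) against its stop. It swings about an axis along fixture y; its spring (about 4 N at the grip at first, 10 N at the stop) brings it back.
- lever_grip (a point): centre of the lever's black T-bar grip, 22 mm in diameter, 100 mm long along fixture y, 170 mm from the pivot; the arm below it is 14 mm thick
- lever_pivot (a point): the lever's pivot, at x = 50, y = 127, z = 60 mm in the fixture's frame
- tray: flat aluminium tray fixed on the left; origin: centre of its underside, 210 x 210 mm; own x axis points to its end fence (away from the robot), z up. Floor 6 mm above the table; on it ribs 5 mm high leave three lanes 40 mm wide centred at y = -62, 0, +62 mm. Fence 40 mm tall, face at x = 90 mm: a tube flush against it has its centre at x = 10, z = 20 mm.
- mat: black rubber mat, 270 x 200 x 3 mm, fixed, on which the tubes lie at first; origin at the centre of its underside
- offcut: short offcut of the same square tube, 70 mm long; not part of the job; origin at its centre
- clamp: loose toggle clamp with red handle, about 150 mm; a bystander
- wrench: steel wrench, 180 mm; a bystander
- hammer: hammer, 260 mm; a bystander
- spray: upright grey spray can, 60 mm across, 170 mm tall; a bystander; origin at its foot
- jar: clear jar with a steel lid, 64 mm across, 60 mm tall; a bystander; origin at its foot
- spool: black wire spool lying flat, 100 mm across, 46 mm tall; a bystander
Not all that is in view belongs to the job. Leave any green look-alike of the tube1 alone.

How it is judged:
By the outcome, as a careful person would: the job done as asked, in the order asked, and still so for the second after the job is handed in, with the robot touching nothing.
Of tube1, tube2, tube3 only 2 to 3 are there at a start; the rules pass over those that are not, and their reading is None.
At some moment in a run one of tube1, tube2, tube3 may be knocked a few centimetres aside while the robot is not near it.
Once in a run the grip may slacken for a moment while it holds something.
It also fails if it takes over 210 s, if anything falls off the work surface, if the arm or the gripper's body presses on something with over 40 N, if the wrist force passes 120 N, or if a joint passes its speed limit or range.

## Working session

There is one attempt and no reset: what is moved stays moved. The work goes in short steps, Python scripts to look and compute and a tool call to move; the robot and the scene stay as the last step left them, time stands still between calls to the robot, and variables do not carry over. Pictures are saved under pics/ and viewed, and the job is handed in when it is done.

Besides the shell and the picture viewer there is one more tool, called after "Call:" by a JSON object that holds its "op" and its "data". carry_out: Moves the arm, as the interface text tells. Its arguments: {"type":"object","properties":{"moves":{"type":"array","items":{"type":"array"}}},"required":["moves"]}

```bash
ls; mkdir -p pics; cat > h.py <<'E'
import numpy as np, cv2
from rig import env
def snap(n,f):
    im,d=env.read_camera(n); cv2.imwrite('pics/'+f,im[:,:,::-1]); np.save('pics/'+f+'.npy',d); return im,d
def campose(n):
    c=env.get_calibration(n)
    if n=='wrist':
        o=env.get_obs(); T=np.eye(4);T[:3,:3]=o['tcp_rot'];T[:3,3]=o['position'];M=T@np.array(c['tool_from_camera']);
        return c,M[:3,:3],M[:3,3]
    return c,np.array(c['orientation']),np.array(c['position'])
def ray(n,uv):
    c,R,p=campose(n)
    u=cv2.undistortPoints(np.array(uv,float).reshape(-1,1,2),np.array(c['camera_matrix']),np.array(c['dist'])).reshape(-1,2)
    return p,(R@np.c_[u[:,0],-u[:,1],-np.ones(len(u))].T).T
def onz(n,uv,z):
    p,d=ray(n,uv); return p+d*((z-p[2])/d[:,2])[:,None]
def proj(n,P):
    c,R,p=campose(n)
    q=(np.array(P,float).reshape(-1,3)-p)@R; q=q*[1,-1,-1]
    return cv2.projectPoints(q,np.zeros(3),np.zeros(3),np.array(c['camera_matrix']),np.array(c['dist']))[0].reshape(-1,2)
def cloud(n,d):
    h,w=d.shape; vv,uu=np.mgrid[:h,:w]
    p,r=ray(n,np.c_[uu.ravel(),vv.ravel()]); return (p+r*d.reshape(-1,1)).reshape(h,w,3)
E
python3 - <<'E'
from h import *
for n in ['scene','top','wrist']: 
    snap(n,n+'0.png'); c,R,p=campose(n); print(n,p.round(3),R.round(2).tolist(),np.array(c['camera_matrix']).round(0).tolist())
o=env.get_obs();print(o['time_s'],o['position'],np.round(o['tcp_rot'],3),o['width'],o['force'])
for t in ['tube1','fixture','bridge','lever_grip','lever_pivot','tray','mat','offcut']:
    print(t,[(np.round(x['centre'],0).tolist(),round(x['confidence'],2)) for x in env.landmark_of('top',t)])
E
```

```text
pics
scene [ 1.158 -0.301  1.253] [[0.32, -0.8, 0.51], [0.95, 0.27, -0.17], [-0.0, 0.53, 0.85]] [[393.0, 0.0, 319.0], [0.0, 393.0, 199.0], [0.0, 0.0, 1.0]]
top [ 0.274 -0.069  1.493] [[0.02, 0.99, -0.17], [-1.0, 0.01, -0.0], [-0.0, 0.17, 0.99]] [[390.0, 0.0, 319.0], [0.0, 390.0, 195.0], [0.0, 0.0, 1.0]]
wrist [ 0.368 -0.571  0.385] [[0.45, 0.86, 0.24], [-0.89, 0.43, 0.12], [-0.0, -0.27, 0.96]] [[315.0, 0.0, 318.0], [0.0, 315.0, 199.0], [0.0, 0.0, 1.0]]
0.15 [ 0.3017463  -0.60332303  0.2468899 ] [[ 0.894  0.447 -0.001]
 [ 0.447 -0.894  0.001]
 [-0.    -0.001 -1.   ]] 0.9957878094786948 [ 0.80969651 -0.31658232  0.06534826]
tube1 [([399.0, 208.0], 0.82), ([380.0, 230.0], 0.79), ([382.0, 286.0], 0.73), ([410.0, 196.0], 0.72), ([474.0, 242.0], 0.57)]
fixture [([307.0, 182.0], 0.83), ([237.0, 145.0], 0.19)]
bridge [([306.0, 168.0], 0.58), ([306.0, 182.0], 0.33)]
lever_grip []
lever_pivot [([273.0, 163.0], 0.64)]
tray [([221.0, 208.0], 0.95), ([186.0, 159.0], 0.24)]
mat [([392.0, 210.0], 0.88)]
offcut [([345.0, 134.0], 0.46)]
```

View pics/top0.png

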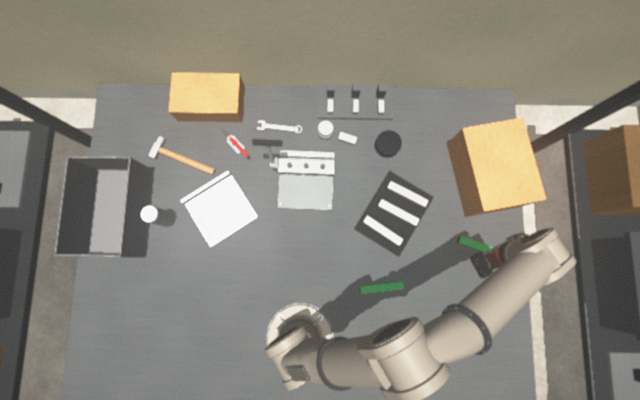

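View pics/scene0.png

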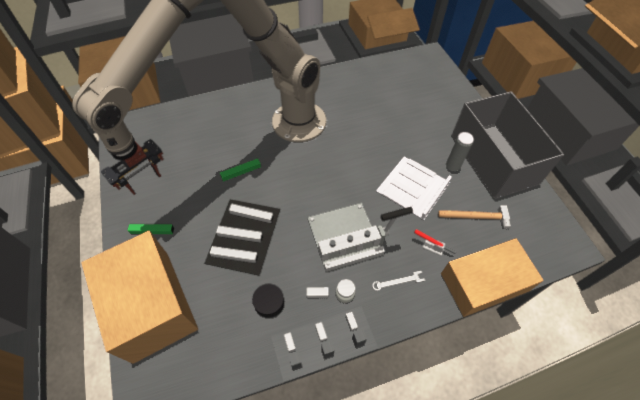

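View pics/wrist0.png

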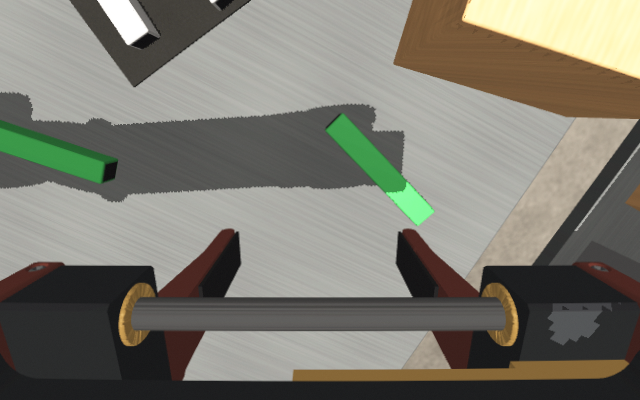

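```bash
python3 -c "
import cv2
i=cv2.imread('pics/top0.png')[110:310,150:490]
cv2.imwrite('pics/topc.png',cv2.resize(i,None,fx=2.35,fy=2.35,interpolation=2))"
```

```text
(no output)
```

View pics/topc.png

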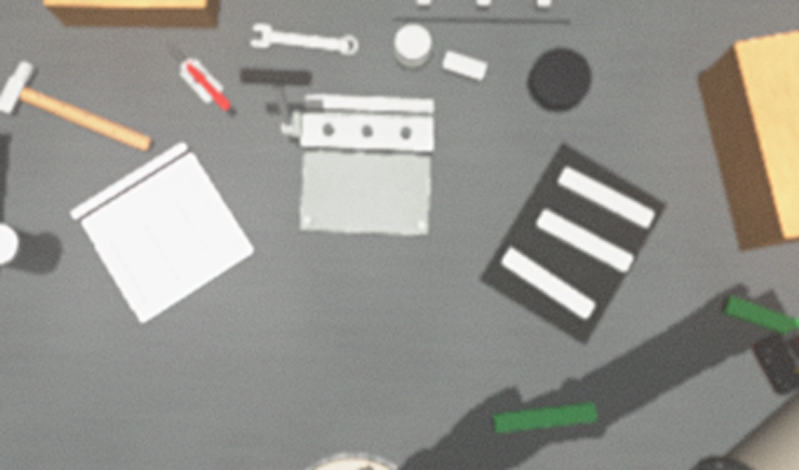

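The three light tubes on the mat, at top-view pixels (408,193), (399,212) and (383,230), fit the description: steel, long, on the black mat. The two at (382,287) and (474,242) are green look-alikes off the mat, and (347,138) is the short offcut, so I'll leave those alone. Next I'll measure.

```bash
python3 - <<'E'
from h import *
im=cv2.imread('pics/top0.png'); d=np.load('pics/top0.png.npy')
P=cloud('top',d); print('table z',np.median(P[260:270,200:300,2]), (d==0).mean())
# tubes: bright in mat region
g=im.min(axis=2)
def rects(mask,n='top',z=0.031):
    k,l,s,c=cv2.connectedComponentsWithStats(mask.astype(np.uint8))
    for i in range(1,k):
        if s[i,4]<60: continue
        ys,xs=np.nonzero(l==i); W=onz(n,np.c_[xs,ys],z)[:,:2]
        r=cv2.minAreaRect((W*1000).astype(np.float32)); box=cv2.boxPoints(r)
        e=[box[1]-box[0],box[2]-box[1]]; L=max(e,key=lambda v:np.linalg.norm(v))
        print(i,s[i].tolist(),'ctr',np.round(r[0],1),'size',np.round(r[1],1),'ang',round(np.degrees(np.arctan2(L[1],L[0]))%180,1),'z',np.median(P[ys,xs,2]).round(4))
m=np.zeros_like(g,bool); m[170:260,355:440]=g[170:260,355:440]>150
rects(m)
m=np.zeros_like(g,bool); m[165:250,175:262]=g[165:250,175:262]>160
print('tray');rects(m,z=0.006)
for z0,z1,nm in [(0.005,0.02,'base'),(0.055,0.07,'bridge'),(0.028,0.045,'stop')]:
    m=np.zeros_like(g,bool); s=np.s_[140:215,260:345]; m[s]=(P[s][...,2]>z0)&(P[s][...,2]<z1); print(nm);rects(m,z={'base':.01,'bridge':.062,'stop':.036}[nm])
# scene
np.set_printoptions(linewidth=200,suppress=True)
print((P[140:215:3,290,:]*1000).round(0).tolist())
E
```

```text
table z 0.0006369860770643054 0.00416015625
1 [387, 181, 41, 26, 365] ctr [ 532.7 -399.1] size [163.   33.2] ang 63.5 z 0.0309
2 [378, 199, 42, 27, 379] ctr [ 461.3 -363.5] size [163.5  32.9] ang 62.2 z 0.031
3 [363, 215, 40, 31, 381] ctr [ 392.2 -303.9] size [163.9  32.5] ang 56.8 z 0.0306
tray
4 [179, 170, 79, 78, 3364] ctr [470.3 322.1] size [230.4 224.8] ang 34.6 z 0.0076
base
55 [296, 157, 38, 4, 85] ctr [669.  -43.1] size [145.1   9.9] ang 88.6 z 0.0108
75 [276, 173, 59, 38, 1808] ctr [538.7  -7.7] size [222.8 143.7] ang 88.5 z 0.0106
bridge
1 [275, 159, 59, 16, 657] ctr [625.3  -5.8] size [218.7  51.8] ang 88.6 z 0.0622
stop
2 [280, 151, 54, 8, 290] ctr [679.7 -12.2] size [205.3  22.5] ang 88.4 z 0.0367
[[746.0, 56.0, 2.0], [734.0, 55.0, 1.0], [723.0, 55.0, -4.0], [711.0, 55.0, -4.0], [688.0, 52.0, 36.0], [674.0, 51.0, 42.0], [671.0, 53.0, 8.0], [644.0, 48.0, 65.0], [629.0, 46.0, 81.0], [618.0, 46.0, 77.0], [610.0, 47.0, 63.0], [611.0, 52.0, 6.0], [599.0, 51.0, 9.0], [587.0, 51.0, 8.0], [574.0, 50.0, 13.0], [563.0, 50.0, 7.0], [551.0, 50.0, 11.0], [539.0, 49.0, 11.0], [528.0, 49.0, 6.0], [515.0, 49.0, 12.0], [504.0, 48.0, 12.0], [493.0, 48.0, 5.0], [480.0, 47.0, 13.0], [470.0, 48.0, 5.0], [459.0, 48.0, -0.0]]
```

```bash
cat >> h.py <<'E'
from scipy.spatial.transform import Rotation as Ro
def plan(pos,psi):
    o=env.get_obs(); R=np.array(o['tcp_rot']); p=np.array(o['position'])
    a=np.radians(psi); G=np.array([[np.cos(a),np.sin(a),0],[np.sin(a),-np.cos(a),0],[0,0,-1.]])
    t=R.T@(np.array(pos)-p); w=Ro.from_matrix(R.T@G).as_rotvec(degrees=True)
    print('t',t.round(4).tolist(),'w',w.round(1).tolist(),'rows',round(max(np.linalg.norm(t)/.0625,np.linalg.norm(w)/10.7),1))
def st():
    o=env.get_obs();R=np.array(o['tcp_rot']); print(round(o['time_s'],2),'p',np.round(o['position'],4),'psi',round(np.degrees(np.arctan2(R[1,0],R[0,0])),2),'tilt',R[:2,2].round(3),'w_mm',round(o['width']*88,1),'F',np.round(o['force'],1),'q',np.round(o['q'],2))
E
python3 - <<'E'
from h import *
st(); u=np.array([np.cos(np.radians(63.5)),np.sin(np.radians(63.5))])
g=np.array([.5327,-.3991])+.035*u; print(g)
plan([*g,.12],63.5)
E
```

```text
0.55 p [ 0.302  -0.6037  0.2476] psi 26.57 tilt [0. 0.] w_mm 88.1 F [1.  0.5 0.1] q [ 1.    0.48  0.02  1.56 -0.01  1.11 -0.08]
[ 0.54831692 -0.3677773 ]
t [0.3259, -0.1008, 0.1277] w [-0.0, -0.0, -36.9] rows 5.8
```

Call:
{"op": "carry_out", "data": {"moves": [[[0.326, -0.101, 0.05], [0, 0, -37], 0.06], [[0.326, -0.101, 0.05], [0, 0, -37], 0.06], [[0.326, -0.101, 0.05], [0, 0, -37], 0.06], [[0.326, -0.101, 0.05], [0, 0, -37], 0.06], [[0.326, -0.101, 0.05], [0, 0, -37], 0.06], [[0.326, -0.101, 0.05], [0, 0, -37], 0.06], [[0.326, -0.101, 0.05], [0, 0, -37], 0.06], [[0.326, -0.101, 0.05], [0, 0, -37], 0.06]]}}

```text
time_s: 1.55
position: [0.5474, -0.3689, 0.1978]
tcp_rot: [[0.446, 0.895, -0.001], [0.895, -0.446, -0.001], [-0.001, -0.0, -1.0]]
force: [0.0, -0.3, 0.1]
width: 0.683
```

```bash
python3 - <<'E'
from h import *
st(); im,d=snap('wrist','w1.png')
P=cloud('wrist',d); g=im.min(axis=2)
m=((P[...,2]>.024)&(P[...,2]<.038)&(P[...,0]<.66)&(P[...,1]<-.2)).astype(np.uint8)
k,l,s,c=cv2.connectedComponentsWithStats(m)
for i in range(1,k):
    if s[i,4]<1500: continue
    W=P[l==i]; r=cv2.minAreaRect((W[:,:2]*1000).astype(np.float32)); b=cv2.boxPoints(r); e=max([b[1]-b[0],b[2]-b[1]],key=np.linalg.norm)
    print(s[i].tolist(),np.round(r[0],1),np.round(r[1],1),round(np.degrees(np.arctan2(e[1],e[0]))%180,1),np.median(W[:,2]))
E
```

```text
1.55 p [ 0.5474 -0.3689  0.1978] psi 63.49 tilt [-0.001 -0.001] w_mm 60.1 F [ 0.  -0.3  0.1] q [ 0.63  0.51 -0.19  1.63  0.11  1.01 -0.05]
[137, 115, 35, 151, 4539] [ 394.8 -303.2] [157.7  29.5] 56.6 0.03221658841963676
[225, 139, 33, 115, 2860] [ 473.2 -345.7] [118.9  28.6] 61.9 0.03216173868452446
[306, 139, 29, 149, 4093] [ 534.4 -399.4] [159.5  27.9] 62.8 0.03216476852815742
```

View pics/w1.png

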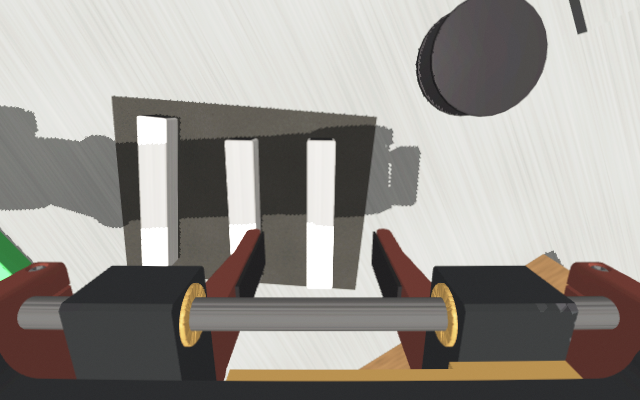

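The wrist view shows the three tubes at columns 155, 242 and 320. The right-hand one, my first target, lies between the fingers.

```bash
python3 - <<'E'
from h import *
a=np.radians(62.8);u=np.array([np.cos(a),np.sin(a)])
g=np.array([.5340,-.3994])+.035*u; plan([*g,.036],62.8)
E
```

```text
t [0.0026, 0.0021, 0.1618] w [-0.0, 0.1, 0.6] rows 2.6
```

Call:
{"op": "carry_out", "data": {"moves": [[[0.003, 0.002, 0.06], [0, 0, 0.6], 0.055], [[0.003, 0.002, 0.11], [0, 0, 0.6], 0.05], [[0.003, 0.002, 0.145], [0, 0, 0.6], 0.05], [[0.003, 0.002, 0.162], [0, 0, 0.6], 0.05], [[0.003, 0.002, 0.162], [0, 0, 0.6], 0.05], [[0.003, 0.002, 0.162], [0, 0, 0.6], 0.02], [[0.003, 0.002, 0.162], [0, 0, 0.6], 0.02], [[0.003, 0.002, 0.162], [0, 0, 0.6], 0.02], [[0.003, 0.002, 0.162], [0, 0, 0.6], 0.02], [[0.003, 0.002, 0.162], [0, 0, 0.6], 0.02]]}}

```text
time_s: 2.85
position: [0.552, -0.3661, 0.037]
tcp_rot: [[0.455, 0.891, 0.001], [0.891, -0.455, -0.001], [-0.0, 0.001, -1.0]]
force: [-2.2, 1.4, 7.0]
width: 0.317
```

```bash
python3 - <<'E'
from h import *
st()
E
```

```text
2.85 p [ 0.552  -0.3661  0.037 ] psi 62.96 tilt [ 0.001 -0.001] w_mm 27.9 F [-2.2  1.4  7. ] q [ 0.61  0.7  -0.17  1.72  0.16  0.74 -0.11]
```

```bash
python3 - <<'E'
from h import *
yaw=-1.45;a=np.radians(yaw);Rf=np.array([[np.cos(a),-np.sin(a)],[np.sin(a),np.cos(a)]])
p=np.array([.580,-.0046])+Rf@[-.125,-.062]; print(p); plan([*p,.19],180+yaw)
E
```

```text
[ 0.45347114 -0.06341708]
t [0.2248, -0.2252, -0.1534] w [0.0, 0.1, -115.6] rows 10.8
```

Call:
{"op": "carry_out", "data": {"moves": [[[0, 0, -0.05], [0, 0, 0], 0.02], [[0, 0, -0.1], [0, 0, 0], 0.02], [[0, 0, -0.153], [0, 0, 0], 0.02], [[0.03, -0.03, -0.153], [0, 0, -10], 0.02], [[0.06, -0.06, -0.153], [0, 0, -20], 0.02], [[0.09, -0.09, -0.153], [0, 0, -30], 0.02], [[0.11, -0.11, -0.153], [0, 0, -40], 0.02], [[0.13, -0.13, -0.153], [0, 0, -50], 0.02], [[0.15, -0.15, -0.153], [0, 0, -60], 0.02], [[0.17, -0.17, -0.153], [0, 0, -70], 0.02], [[0.19, -0.19, -0.153], [0, 0, -80], 0.02], [[0.21, -0.21, -0.153], [0, 0, -90], 0.02], [[0.225, -0.225, -0.153], [0, 0, -100], 0.02], [[0.225, -0.225, -0.153], [0, 0, -110], 0.02], [[0.225, -0.225, -0.153], [0, 0, -115.6], 0.02], [[0.225, -0.225, -0.153], [0, 0, -115.6], 0.02], [[0.225, -0.225, -0.153], [0, 0, -115.6], 0.02], [[0.225, -0.225, -0.153], [0, 0, -115.6], 0.02]]}}

```text
time_s: 5.1
position: [0.4532, -0.0631, 0.1886]
tcp_rot: [[-1.0, 0.026, -0.0], [0.026, 1.0, -0.0], [0.0, -0.0, -1.0]]
force: [1.1, -0.2, -3.3]
width: 0.32
```

```bash
python3 - <<'E'
from h import *
st(); snap('wrist','w2.png'); snap('top','top2.png')
E
```

```text
5.1 p [ 0.4532 -0.0631  0.1886] psi 178.5 tilt [-0. -0.] w_mm 28.2 F [ 1.1 -0.2 -3.3] q [ 0.65  0.27 -0.74  2.08  0.24  0.87  1.32]
```

View pics/w2.png

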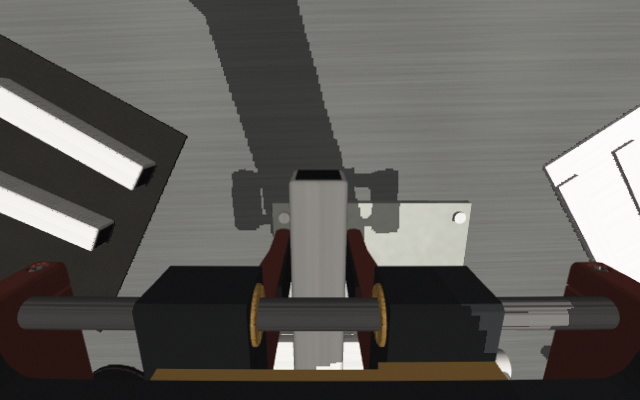

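The wrist view shows the tube tail at (318,180) and the front edge of the base plate from (272,203) to (470,203). I'll fit the fixture from these corners and from the top view.

```bash
python3 - <<'E'
from h import *
im=cv2.imread('pics/w2.png'); 
# front edge & right edge subpixel
g=cv2.cvtColor(im,cv2.COLOR_BGR2GRAY).astype(int)
cols=[c for c in range(405,452,4)]
e=[]
for c in cols:
    col=g[190:215,c]; e.append((c,190+np.argmax(np.diff(col))+.5))
W=onz('wrist',e,.01); print((W[:,:2]*1000).round(1).tolist())
e=[(445+np.argmin(np.diff(g[r,445:490]))+.5,r) for r in range(208,258,6)]
W=onz('wrist',e,.01); print('right',(W[:,:2]*1000).round(1).tolist())
e=[(262+np.argmax(np.diff(g[r,262:285]))+.5,r) for r in range(206,226,3)]
W=onz('wrist',e,.01); print('left',(W[:,:2]*1000).round(1).tolist())
W=onz('wrist',[(284,218),(460,217)],.01); print('screws',(W[:,:2]*1000).round(1).tolist())
t=onz('wrist',[(292,182),(345,182)],.1886-.019+.014);print('tail',t.round(4))
P=cloud('wrist',np.load('pics/w2.png.npy'))
print('tube top',[(P[r,318]*1000).round(1).tolist() for r in range(190,360,20)])
# top initial: fixture edges by thresholds
P=cloud('top',np.load('pics/top0.png.npy'))
for nm,z0,z1 in [('base',.004,.02),('bridge',.055,.07),('stop',.028,.045)]:
    M=(P[...,2]>z0)&(P[...,2]<z1);M[:140]=0;M[215:]=0;M[:,:260]=0;M[:,345:]=0
    M=cv2.morphologyEx(M.astype(np.uint8),cv2.MORPH_OPEN,np.ones((3,3)))
    k,l,s,c=cv2.connectedComponentsWithStats(M); i=1+np.argmax(s[1:,4])
    z={'base':.01,'bridge':.062,'stop':.036}[nm]
    cs=[];
    for cc in range(283,333,3):
        r=np.nonzero(l[:,cc]==i)[0]; cs.append([cc,r.min()-.5,r.max()+.5])
    cs=np.array(cs); 
    for j,n2 in ((1,'far'),(2,'near')):
        W=onz('top',cs[:,[0,j]],z)*1000; f=np.polyfit(W[:,1],W[:,0],1); print(nm,n2,'x at y=0',f[1].round(1),'slope deg',np.degrees(np.arctan(f[0])).round(2))
    rs=[]
    for rr in range(s[i,1]+3,s[i,1]+s[i,3]-3,2):
        q=np.nonzero(l[rr]==i)[0]; rs.append([rr,q.min()-.5,q.max()+.5])
    rs=np.array(rs)
    A=onz('top',rs[:,[1,0]],z)*1000;B=onz('top',rs[:,[2,0]],z)*1000
    print(nm,'sides y',np.median(A[:,1]).round(1),np.median(B[:,1]).round(1),'x',A[:,0].mean().round(1))
E
```

```text
[[474.9, 27.0], [475.0, 31.2], [475.1, 35.4], [475.2, 39.6], [475.4, 43.9], [475.5, 48.1], [475.6, 52.3], [475.7, 56.5], [475.8, 60.7], [475.9, 64.9], [476.0, 69.1], [476.1, 73.4]]
right [[482.8, 96.7], [489.0, 78.2], [495.7, 77.7], [503.0, 96.7], [509.9, 96.3], [516.9, 95.9], [523.9, 95.5], [531.0, 95.1], [538.3, 95.9]]
left [[475.0, -113.2], [478.3, -113.4], [481.4, -123.2], [485.0, -113.9], [488.5, -107.7], [491.7, -113.2], [494.8, -124.2]]
screws [[488.7, -100.8], [492.6, 86.5]]
tail [[ 0.4121 -0.0745  0.1836]
 [ 0.4127 -0.0498  0.1836]]
tube top [[416.0, -62.5, 184.4], [425.8, -62.8, 184.5], [436.5, -63.0, 182.9], [446.7, -63.3, 183.7], [458.0, -63.6, 183.2], [468.9, -63.9, 184.1], [426.9, -62.7, 261.0], [432.4, -62.8, 261.3], [506.7, -64.9, 183.1]]
base far x at y=0 606.0 slope deg 2.4
base near x at y=0 471.3 slope deg 1.21
base sides y 95.5 -114.6 x 538.7
bridge far x at y=0 651.5 slope deg 1.74
bridge near x at y=0 601.4 slope deg 1.3
bridge sides y 94.7 -116.0 x 624.9Traceback (most recent call last):
  File "<stdin>", line 27, in <module>
    return umr_minimum(a, axis, None, out, keepdims, initial, where)
ValueError: zero-size array to reduction operation minimum which has no identity
```

```bash
cat >> h.py <<'E'
FY=-1.5; FO=np.array([.5825,-.0105])
def fx(x,y):
    a=np.radians(FY); return FO+np.array([[np.cos(a),-np.sin(a)],[np.sin(a),np.cos(a)]])@[x,y]
E
python3 - <<'E'
from h import *
for z in (.1,.046): plan([*fx(-.129,-.062),z],180+FY)
plan([*fx(-.034,-.062),.046],180+FY)
E
```

```text
t [0.0012, -0.006, 0.0887] w [-0.0, -0.0, 0.0] rows 1.4
t [0.0012, -0.006, 0.1427] w [-0.0, -0.0, 0.0] rows 2.3
t [-0.0938, -0.0061, 0.1427] w [-0.0, -0.0, 0.0] rows 2.7
```

Call:
{"op": "carry_out", "data": {"moves": [[[0.001, -0.006, 0.04], [0, 0, 0], 0.02], [[0.001, -0.006, 0.09], [0, 0, 0], 0.02], [[0.001, -0.006, 0.13], [0, 0, 0], 0.02], [[0.001, -0.006, 0.1427], [0, 0, 0], 0.02], [[0.001, -0.006, 0.1427], [0, 0, 0], 0.02], [[-0.01, -0.006, 0.1427], [0, 0, 0], 0.02], [[-0.025, -0.006, 0.1427], [0, 0, 0], 0.02], [[-0.04, -0.006, 0.1427], [0, 0, 0], 0.02], [[-0.05, -0.006, 0.1427], [0, 0, 0], 0.02], [[-0.05, -0.006, 0.1427], [0, 0, 0], 0.02]]}}

```text
time_s: 6.45
position: [0.5042, -0.0702, 0.046]
tcp_rot: [[-1.0, 0.025, 0.001], [0.025, 1.0, 0.0], [-0.001, 0.0, -1.0]]
force: [-0.3, 0.2, -4.1]
width: 0.322
```

```bash
python3 - <<'E'
from h import *
st(); snap('scene','s3.png'); i=cv2.imread('pics/s3.png')[140:300,200:420]; cv2.imwrite('pics/s3c.png',cv2.resize(i,None,fx=3.5,fy=3.5))
E
```

```text
6.45 p [ 0.5042 -0.0702  0.046 ] psi 178.56 tilt [0.001 0.   ] w_mm 28.3 F [-0.3  0.2 -4.1] q [ 0.48  0.57 -0.58  2.07  0.51  0.65  1.1 ]
```

View pics/s3c.png

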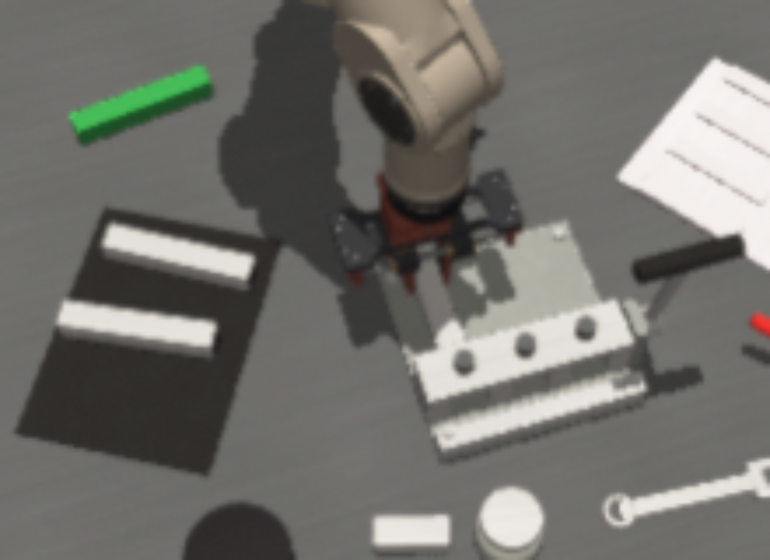

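The head is entering the right opening cleanly, so I'll keep going and then creep to the stop.

Call:
{"op": "carry_out", "data": {"moves": [[[-0.012, 0, 0], [0, 0, 0], 0.02], [[-0.024, 0, 0], [0, 0, 0], 0.02], [[-0.036, 0, 0], [0, 0, 0], 0.02], [[-0.042, 0, 0], [0, 0, 0], 0.02], [[-0.045, 0, 0], [0, 0, 0], 0.02], [[-0.047, 0, 0], [0, 0, 0], 0.02], [[-0.047, 0, 0], [0, 0, 0], 0.02]]}}

```text
time_s: 7.38
position: [0.55, -0.0715, 0.0459]
tcp_rot: [[-1.0, 0.025, -0.0], [0.025, 1.0, -0.0], [0.0, -0.0, -1.0]]
force: [0.5, 0.1, -2.9]
width: 0.32
```

Call:
{"op": "carry_out", "data": {"moves": [[[-0.002, 0, 0], [0, 0, 0], 0.02], [[-0.003, 0, 0], [0, 0, 0], 0.02], [[-0.003, 0, 0], [0, 0, 0], 0.02]]}}

```text
time_s: 7.75
position: [0.5532, -0.0716, 0.046]
tcp_rot: [[-1.0, 0.025, 0.0], [0.025, 1.0, 0.0], [-0.0, 0.0, -1.0]]
force: [0.6, 0.1, -4.5]
width: 0.314
```

Call:
{"op": "carry_out", "data": {"moves": [[[-0.002, 0, 0], [0, 0, 0], 0.02], [[-0.003, 0, 0], [0, 0, 0], 0.02], [[-0.003, 0, 0], [0, 0, 0], 0.02]]}}

```text
time_s: 8.12
position: [0.5542, -0.0717, 0.0455]
tcp_rot: [[-1.0, 0.025, -0.004], [0.025, 1.0, -0.001], [0.004, -0.001, -1.0]]
force: [-5.2, 0.1, -1.6]
width: 0.317
```

Contact at x=0.554, where expected. I'll lower 2 mm and release with limited opening.

Call:
{"op": "carry_out", "data": {"moves": [[[-0.001, 0, 0.001], [0, 0, 0], 0.02], [[-0.002, 0, 0.002], [0, 0, 0], 0.02], [[-0.002, 0, 0.003], [0, 0, 0], 0.02], [[-0.002, 0, 0.003], [0, 0, 0], 0.02]]}}

```text
time_s: 8.62
position: [0.5544, -0.0716, 0.0442]
tcp_rot: [[-1.0, 0.025, -0.008], [0.025, 1.0, -0.003], [0.007, -0.003, -1.0]]
force: [-17.5, -0.2, 24.4]
width: 0.311
```

Call:
{"op": "carry_out", "data": {"moves": [[[0, 0, 0], [0, 0, 0], 0.042], [[0, 0, 0], [0, 0, 0], 0.042], [[0, 0, 0], [0, 0, 0], 0.042], [[0, 0, -0.03], [0, 0, 0], 0.042], [[0, 0, -0.08], [0, 0, 0], 0.042], [[0, 0, -0.13], [0, 0, 0], 0.042], [[0, 0, -0.14], [0, 0, 0], 0.042], [[0, 0, -0.14], [0, 0, 0], 0.042]]}}

```text
time_s: 9.62
position: [0.5583, -0.0719, 0.1831]
tcp_rot: [[-1.0, 0.025, 0.001], [0.025, 1.0, -0.0], [-0.001, -0.0, -1.0]]
force: [0.1, -0.1, 0.3]
width: 0.482
```

```bash
cat >> h.py <<'E'
def tubes(cam,d,x0,x1,y0,y1,z0=.024,z1=.04,amin=150):
    P=cloud(cam,d); m=((P[...,2]>z0)&(P[...,2]<z1)&(P[...,0]>x0)&(P[...,0]<x1)&(P[...,1]>y0)&(P[...,1]<y1)).astype(np.uint8)
    k,l,s,c=cv2.connectedComponentsWithStats(m)
    for i in range(1,k):
        if s[i,4]<amin: continue
        W=P[l==i]; r=cv2.minAreaRect((W[:,:2]*1000).astype(np.float32)); b=cv2.boxPoints(r); e=max([b[1]-b[0],b[2]-b[1]],key=np.linalg.norm)
        print(cam,s[i].tolist(),np.round(r[0],1),np.round(r[1],1),round(np.degrees(np.arctan2(e[1],e[0]))%180,1),np.median(W[:,2]).round(4))
E
python3 - <<'E'
from h import *
st(); im,d=snap('wrist','w3.png');tubes('wrist',d,.45,.7,-.15,.15,.03,.045,800)
im,d=snap('top','t3.png'); tubes('top',d,.3,.65,-.5,-.2)
E
```

```text
9.62 p [ 0.5583 -0.0719  0.1831] psi 178.55 tilt [ 0.001 -0.   ] w_mm 42.5 F [ 0.1 -0.1  0.3] q [ 0.55  0.45 -0.68  1.86  0.34  0.96  1.26]
wrist [302, 141, 32, 101, 3023] [558.4 -72.8] [28.1 96.4] 178.4 0.0377
top [379, 200, 40, 26, 324] [ 460.2 -363.6] [160.8  30.2] 61.9 0.0314
top [367, 216, 36, 30, 296] [ 390.9 -304.6] [158.2  29.4] 56.8 0.0318
```

View pics/w3.png

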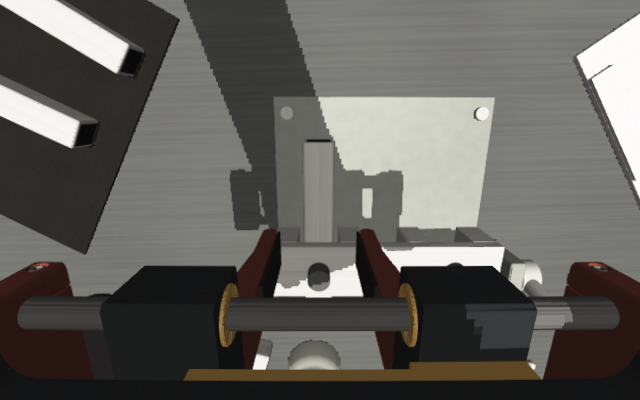

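View pics/t3.png

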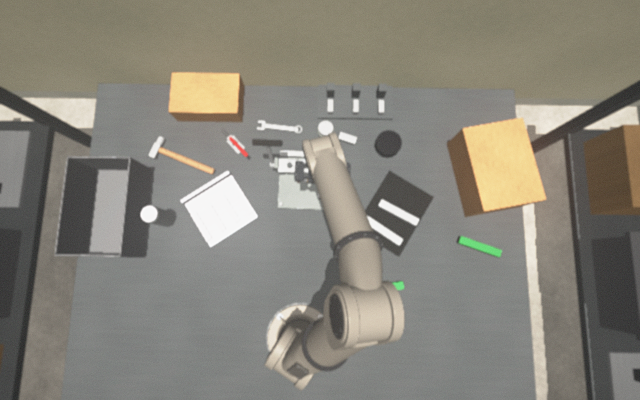

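Tube one is home: its tail is at x≈0.510 and 0.511 was expected. The mat still shows two tubes, so B is next.

```bash
python3 - <<'E'
from h import *
im=cv2.imread('pics/w3.png');g=cv2.cvtColor(im,cv2.COLOR_BGR2GRAY).astype(int)
e=[(c,85+np.argmax(np.diff(g[85:110,c]))+.5) for c in range(340,490,8)]
W=onz('wrist',e,.01)*1000; f=np.polyfit(W[:,1],W[:,0],1); print('front',f, np.degrees(np.arctan(f[0])))
r=[(455+np.argmin(np.diff(g[q,455:510]))+.5,q) for q in range(125,225,8)]
W=onz('wrist',r,.01)*1000; print('left side',W[:,:2].round(1).tolist())
r=[(258+np.argmin(np.diff(g[q,258:290]))+.5,q) for q in range(105,165,8)]
W=onz('wrist',r,.01)*1000; print('right side',W[:,:2].round(1).tolist())
a=np.radians(61.9);plan([.4615+.035*np.cos(a),-.3636+.035*np.sin(a),.15],61.9)
E
```

```text
front [2.49876428e-02 4.72289429e+02] 1.4313886109233789
left side [[500.7, 95.4], [508.2, 95.3], [515.9, 95.2], [523.7, 95.1], [531.5, 95.0], [539.5, 94.9], [547.6, 94.8], [555.8, 93.7], [564.1, 93.6], [572.5, 93.5], [581.0, 93.4], [589.7, 93.3], [598.5, 93.2]]
right side [[477.4, -99.2], [484.0, -127.2], [491.7, -114.3], [499.5, -106.1], [507.0, -109.5], [514.2, -125.5], [522.3, -115.3], [530.1, -119.7]]
t [0.0726, -0.2627, 0.0316] w [-0.1, -0.1, 116.7] rows 10.9
```

Call:
{"op": "carry_out", "data": {"moves": [[[0.01, -0.03, 0], [0, 0, 10], 0.05], [[0.02, -0.06, 0], [0, 0, 20], 0.05], [[0.03, -0.09, 0], [0, 0, 30], 0.05], [[0.04, -0.12, 0], [0, 0, 40], 0.05], [[0.05, -0.15, 0], [0, 0, 50], 0.05], [[0.06, -0.18, 0], [0, 0, 60], 0.05], [[0.065, -0.21, 0], [0, 0, 70], 0.05], [[0.07, -0.24, 0], [0, 0, 80], 0.05], [[0.073, -0.263, 0], [0, 0, 90], 0.05], [[0.073, -0.263, 0], [0, 0, 100], 0.05], [[0.073, -0.263, 0], [0, 0, 110], 0.05], [[0.073, -0.263, 0], [0, 0, 116.7], 0.05], [[0.073, -0.263, 0], [0, 0, 116.7], 0.05], [[0.073, -0.263, 0], [0, 0, 116.7], 0.05]]}}

```text
time_s: 11.48
position: [0.4782, -0.3325, 0.1819]
tcp_rot: [[0.469, 0.883, -0.002], [0.883, -0.469, 0.001], [-0.0, -0.002, -1.0]]
force: [-0.0, 0.5, -0.7]
width: 0.572
```

```bash
sed -i 's/FO=np.array.*/FO=np.array([.582,-.011])/' h.py; python3 - <<'E'
from h import *
st(); im,d=snap('wrist','w4.png');tubes('wrist',d,.2,.7,-.5,-.15,.025,.045,1500)
E
```

```text
11.47 p [ 0.4782 -0.3325  0.1819] psi 62.02 tilt [-0.002  0.001] w_mm 50.3 F [-0.   0.5 -0.7] q [ 0.64  0.4  -0.18  1.84  0.09  0.91 -0.07]
wrist [213, 120, 33, 157, 4484] [ 396.3 -302.4] [155.1  28.2] 56.8 0.0323
wrist [304, 142, 30, 155, 4415] [ 463.7 -362.4] [158.8  28. ] 62.1 0.0323
```

View pics/w4.png

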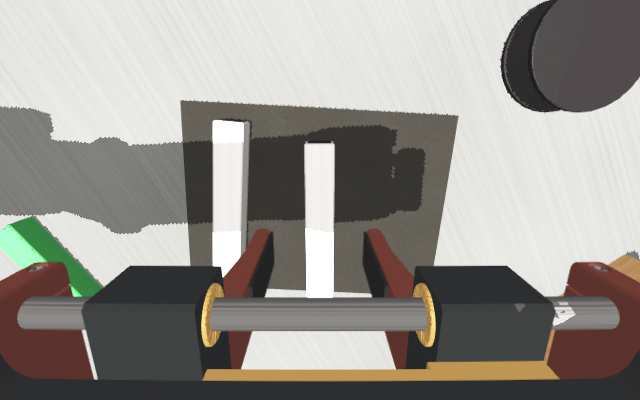

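Tube B (column 320) lies between the fingers, so I'll descend and grasp.

Call:
{"op": "carry_out", "data": {"moves": [[[0.001, 0, 0.05], [0, 0, 0], 0.05], [[0.001, 0, 0.1], [0, 0, 0], 0.05], [[0.001, 0, 0.135], [0, 0, 0], 0.05], [[0.001, 0, 0.145], [0, 0, 0], 0.05], [[0.001, 0, 0.145], [0, 0, 0], 0.05], [[0.001, 0, 0.145], [0, 0, 0], 0.02], [[0.001, 0, 0.145], [0, 0, 0], 0.02], [[0.001, 0, 0.145], [0, 0, 0], 0.02], [[0.001, 0, 0.145], [0, 0, 0], 0.02], [[0.001, 0, 0.1], [0, 0, 0], 0.02], [[0.001, 0, 0.05], [0, 0, 0], 0.02], [[0.001, 0, 0], [0, 0, 0], 0.02], [[0.001, 0, 0], [0, 0, 0], 0.02]]}}

```text
time_s: 13.15
position: [0.4811, -0.333, 0.1868]
tcp_rot: [[0.472, 0.882, 0.006], [0.882, -0.472, -0.004], [-0.0, 0.008, -1.0]]
force: [0.6, 0.4, -4.7]
width: 0.319
```

```bash
python3 - <<'E'
from h import *
st(); plan([*fx(-.129,0),.18],180+FY); env.read_camera('wrist')
E
```

```text
13.15 p [ 0.4811 -0.333   0.1868] psi 61.86 tilt [ 0.006 -0.004] w_mm 28.0 F [ 0.6  0.4 -4.7] q [ 0.64  0.4  -0.18  1.83  0.09  0.91 -0.07]
t [0.2737, -0.1782, 0.0054] w [0.3, 0.5, -116.6] rows 10.9
```

Call:
{"op": "carry_out", "data": {"moves": [[[0.03, -0.02, 0], [0, 0, -10], 0.02], [[0.06, -0.04, 0], [0, 0, -20], 0.02], [[0.09, -0.06, 0], [0, 0, -30], 0.02], [[0.12, -0.08, 0], [0, 0, -40], 0.02], [[0.15, -0.1, 0], [0, 0, -50], 0.02], [[0.18, -0.12, 0], [0, 0, -60], 0.02], [[0.21, -0.14, 0], [0, 0, -70], 0.02], [[0.24, -0.16, 0], [0, 0, -80], 0.02], [[0.274, -0.178, 0], [0, 0, -90], 0.02], [[0.274, -0.178, 0], [0, 0, -100], 0.02], [[0.274, -0.178, 0], [0, 0, -110], 0.02], [[0.274, -0.178, 0], [0, 0, -116.6], 0.02], [[0.274, -0.178, 0], [0, 0, -116.6], 0.02], [[0.274, -0.178, 0], [0, 0, -116.6], 0.02]]}}

```text
time_s: 14.95
position: [0.4503, -0.0065, 0.1819]
tcp_rot: [[-1.0, 0.029, -0.002], [0.029, 1.0, 0.0], [0.002, 0.0, -1.0]]
force: [0.1, 0.2, -3.4]
width: 0.314
```

```bash
python3 - <<'E'
from h import *
st(); im,d=snap('wrist','w5.png'); P=cloud('wrist',d)
print('tube top',[(P[r,318]*1000).round(1).tolist() for r in range(176,300,12)]); tubes('wrist',d,.3,.6,-.1,.1,.15,.2,500)
plan([*fx(-.129,0),.046],180+FY)
E
```

```text
14.95 p [ 0.4503 -0.0065  0.1819] psi 178.34 tilt [-0.002  0.   ] w_mm 27.6 F [ 0.1  0.2 -3.4] q [ 0.52  0.27 -0.73  2.1   0.24  0.85  1.19]
tube top [[407.4, -5.6, 174.9], [413.4, -5.7, 174.1], [419.0, -5.9, 175.4], [424.9, -6.1, 175.7], [431.0, -6.3, 175.7], [437.3, -6.4, 175.7], [444.2, -6.6, 174.6], [450.7, -6.8, 175.0], [457.7, -7.0, 174.5], [464.5, -7.3, 174.7], [471.8, -7.5, 174.4]]
wrist [260, 165, 116, 132, 9041] [438.8  -6.4] [49.3 66.8] 177.5 0.1753
wrist [294, 331, 49, 39, 1891] [506.6  -8.4] [27.6 28.2] 177.2 0.1741
t [-0.0026, -0.0011, 0.1362] w [0.0, -0.1, -0.1] rows 2.2
```

View pics/w5.png

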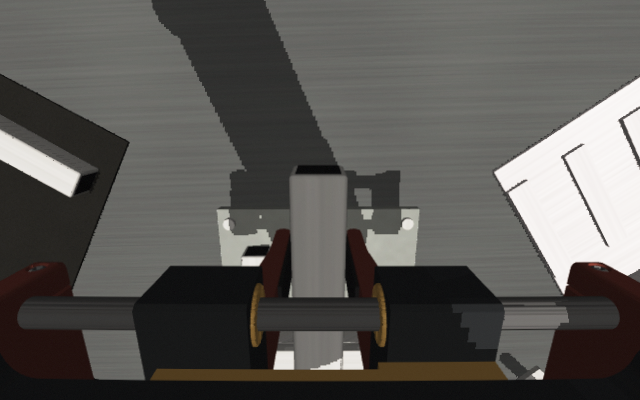

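Tube B is held well, with its tail at (318,170). I'll lower it and insert it into the middle opening.

Call:
{"op": "carry_out", "data": {"moves": [[[-0.002, -0.001, 0.05], [0, 0, 0], 0.02], [[-0.002, -0.001, 0.1], [0, 0, 0], 0.02], [[-0.002, -0.001, 0.125], [0, 0, 0], 0.02], [[-0.002, -0.001, 0.1345], [0, 0, 0], 0.02], [[-0.002, -0.001, 0.1345], [0, 0, 0], 0.02], [[-0.015, -0.001, 0.1345], [0, 0, 0], 0.02], [[-0.03, -0.001, 0.1345], [0, 0, 0], 0.02], [[-0.045, -0.001, 0.1345], [0, 0, 0], 0.02], [[-0.06, -0.001, 0.1345], [0, 0, 0], 0.02], [[-0.06, -0.001, 0.1345], [0, 0, 0], 0.02]]}}

```text
time_s: 16.25
position: [0.5129, -0.0088, 0.0486]
tcp_rot: [[-1.0, 0.027, 0.001], [0.027, 1.0, 0.001], [-0.001, 0.001, -1.0]]
force: [-0.3, 0.4, -3.4]
width: 0.315
```

Call:
{"op": "carry_out", "data": {"moves": [[[-0.012, 0, 0], [0, 0, 0], 0.02], [[-0.024, 0, 0], [0, 0, 0], 0.02], [[-0.034, 0, 0], [0, 0, 0], 0.02], [[-0.04, 0, 0], [0, 0, 0], 0.02], [[-0.043, 0, 0], [0, 0, 0], 0.02], [[-0.043, 0, 0], [0, 0, 0], 0.02]]}}

```text
time_s: 17.0
position: [0.5541, -0.0101, 0.0484]
tcp_rot: [[-1.0, 0.027, -0.0], [0.027, 1.0, 0.0], [0.0, -0.0, -1.0]]
force: [-1.0, 0.6, -3.8]
width: 0.315
```

Call:
{"op": "carry_out", "data": {"moves": [[[-0.002, 0, 0], [0, 0, 0], 0.02], [[-0.003, 0, 0], [0, 0, 0], 0.02], [[-0.003, 0, 0], [0, 0, 0], 0.02]]}}

```text
time_s: 17.38
position: [0.5572, -0.0102, 0.0485]
tcp_rot: [[-1.0, 0.027, 0.0], [0.027, 1.0, -0.0], [-0.0, -0.0, -1.0]]
force: [-0.2, -0.1, -4.0]
width: 0.318
```

Call:
{"op": "carry_out", "data": {"moves": [[[-0.002, 0, 0], [0, 0, 0], 0.02], [[-0.003, 0, 0], [0, 0, 0], 0.02], [[-0.003, 0, 0], [0, 0, 0], 0.02]]}}

```text
time_s: 17.75
position: [0.558, -0.0103, 0.0479]
tcp_rot: [[-1.0, 0.026, -0.004], [0.026, 1.0, -0.001], [0.004, -0.001, -1.0]]
force: [-7.5, 0.4, -0.3]
width: 0.318
```

Call:
{"op": "carry_out", "data": {"moves": [[[-0.001, 0, 0], [0, 0, 0], 0.02], [[-0.002, 0, 0.001], [0, 0, 0], 0.02], [[-0.002, 0, 0.002], [0, 0, 0], 0.02], [[-0.002, 0, 0.003], [0, 0, 0], 0.02], [[-0.002, 0, 0.003], [0, 0, 0], 0.02]]}}

```text
time_s: 18.38
position: [0.5584, -0.0103, 0.0462]
tcp_rot: [[-1.0, 0.026, -0.007], [0.026, 1.0, -0.003], [0.007, -0.003, -1.0]]
force: [-16.6, -0.2, 20.4]
width: 0.314
```

Seated against the stop. Release and lift.

Call:
{"op": "carry_out", "data": {"moves": [[[0, 0, 0], [0, 0, 0], 0.042], [[0, 0, 0], [0, 0, 0], 0.042], [[0, 0, 0], [0, 0, 0], 0.042], [[0, 0, -0.03], [0, 0, 0], 0.042], [[0, 0, -0.08], [0, 0, 0], 0.042], [[0, 0, -0.13], [0, 0, 0], 0.042], [[0, 0, -0.14], [0, 0, 0], 0.042], [[0, 0, -0.14], [0, 0, 0], 0.042]]}}

```text
time_s: 19.38
position: [0.5625, -0.0105, 0.1856]
tcp_rot: [[-1.0, 0.027, 0.001], [0.027, 1.0, -0.0], [-0.001, -0.0, -1.0]]
force: [0.1, 0.3, -0.1]
width: 0.477
```

```bash
python3 - <<'E'
from h import *
st(); im,d=snap('wrist','w6.png');tubes('wrist',d,.45,.7,-.15,.15,.03,.045,800)
im,d=snap('top','t6.png'); tubes('top',d,.3,.65,-.5,-.2)
a=np.radians(56.8);plan([.3950+.035*np.cos(a),-.3030+.035*np.sin(a),.18],56.8)
E
```

```text
19.38 p [ 0.5625 -0.0105  0.1856] psi 178.45 tilt [ 0.001 -0.   ] w_mm 42.0 F [ 0.1  0.3 -0.1] q [ 0.44  0.44 -0.68  1.85  0.34  0.96  1.16]
wrist [235, 138, 36, 101, 3002] [558.2 -72. ] [28.4 96.3] 178.6 0.0378
wrist [302, 138, 32, 101, 2997] [560.  -11.5] [28.1 96.4] 178.5 0.0377
top [364, 216, 39, 30, 330] [ 391.7 -303.4] [159.8  29.5] 56.7 0.0309
t [0.1401, -0.2669, 0.0044] w [-0.1, -0.1, 121.7] rows 11.4
```

View pics/w6.png

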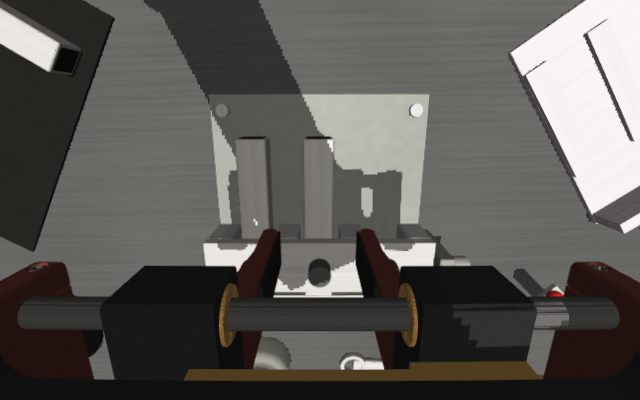

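Both tubes are home, with tails level at row 138. Now the third, which still lies at (0.395,-0.303).

Call:
{"op": "carry_out", "data": {"moves": [[[0.02, -0.03, 0], [0, 0, 10], 0.05], [[0.04, -0.06, 0], [0, 0, 20], 0.05], [[0.06, -0.09, 0], [0, 0, 30], 0.05], [[0.08, -0.12, 0], [0, 0, 40], 0.05], [[0.09, -0.15, 0], [0, 0, 50], 0.05], [[0.1, -0.18, 0], [0, 0, 60], 0.05], [[0.11, -0.21, 0], [0, 0, 70], 0.05], [[0.12, -0.24, 0], [0, 0, 80], 0.05], [[0.14, -0.267, 0], [0, 0, 90], 0.05], [[0.14, -0.267, 0], [0, 0, 100], 0.05], [[0.14, -0.267, 0], [0, 0, 110], 0.05], [[0.14, -0.267, 0], [0, 0, 121.7], 0.05], [[0.14, -0.267, 0], [0, 0, 121.7], 0.05], [[0.14, -0.267, 0], [0, 0, 121.7], 0.05]]}}

```text
time_s: 21.22
position: [0.4147, -0.2732, 0.1846]
tcp_rot: [[0.545, 0.838, -0.002], [0.838, -0.545, 0.001], [-0.0, -0.002, -1.0]]
force: [0.8, 0.2, -0.2]
width: 0.568
```

```bash
python3 - <<'E'
from h import *
st(); im,d=snap('wrist','w7.png');tubes('wrist',d,.2,.7,-.5,-.15,.025,.045,1500)
E
```

```text
21.23 p [ 0.4147 -0.2732  0.1846] psi 56.97 tilt [-0.002  0.001] w_mm 50.0 F [ 0.8  0.2 -0.2] q [ 0.62  0.27 -0.2   2.03  0.07  0.85 -0.19]
wrist [302, 144, 31, 153, 4283] [ 394.9 -302.5] [158.1  28.1] 56.7 0.0323
```

View pics/w7.png

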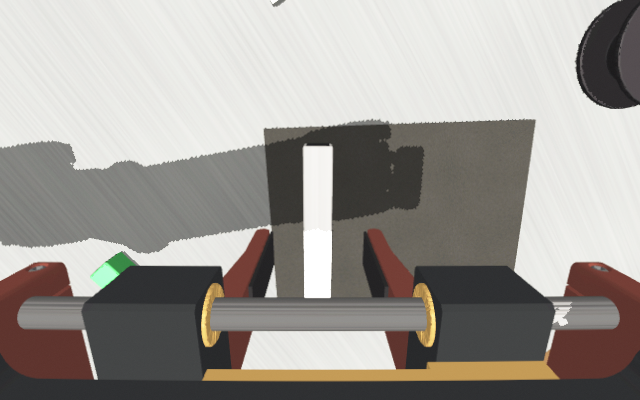

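The last tube is centred at column 318, so I'll grasp it.

Call:
{"op": "carry_out", "data": {"moves": [[[0, 0, 0.05], [0, 0, 0], 0.05], [[0, 0, 0.1], [0, 0, 0], 0.05], [[0, 0, 0.137], [0, 0, 0], 0.05], [[0, 0, 0.148], [0, 0, 0], 0.05], [[0, 0, 0.148], [0, 0, 0], 0.05], [[0, 0, 0.148], [0, 0, 0], 0.02], [[0, 0, 0.148], [0, 0, 0], 0.02], [[0, 0, 0.148], [0, 0, 0], 0.02], [[0, 0, 0.148], [0, 0, 0], 0.02], [[0, 0, 0.1], [0, 0, 0], 0.02], [[0, 0, 0.05], [0, 0, 0], 0.02], [[0, 0, 0], [0, 0, 0], 0.02], [[0, 0, 0], [0, 0, 0], 0.02]]}}

```text
time_s: 22.9
position: [0.4173, -0.2747, 0.1893]
tcp_rot: [[0.548, 0.836, 0.007], [0.836, -0.548, -0.004], [0.0, 0.008, -1.0]]
force: [0.5, -1.0, -3.0]
width: 0.315
```

```bash
python3 - <<'E'
from h import *
st(); plan([*fx(-.129,.062),.18],180+FY)
E
```

```text
22.9 p [ 0.4173 -0.2747  0.1893] psi 56.76 tilt [ 0.007 -0.004] w_mm 27.7 F [ 0.5 -1.  -3. ] q [ 0.63  0.27 -0.2   2.02  0.07  0.85 -0.19]
t [0.2957, -0.1491, 0.0082] w [0.3, 0.5, -121.7] rows 11.4
```

Call:
{"op": "carry_out", "data": {"moves": [[[0.03, -0.015, 0], [0, 0, -10], 0.02], [[0.06, -0.03, 0], [0, 0, -20], 0.02], [[0.09, -0.045, 0], [0, 0, -30], 0.02], [[0.12, -0.06, 0], [0, 0, -40], 0.02], [[0.15, -0.075, 0], [0, 0, -50], 0.02], [[0.18, -0.09, 0], [0, 0, -60], 0.02], [[0.21, -0.105, 0], [0, 0, -70], 0.02], [[0.24, -0.12, 0], [0, 0, -80], 0.02], [[0.27, -0.135, 0], [0, 0, -90], 0.02], [[0.296, -0.149, 0], [0, 0, -100], 0.02], [[0.296, -0.149, 0], [0, 0, -110], 0.02], [[0.296, -0.149, 0], [0, 0, -121.7], 0.02], [[0.296, -0.149, 0], [0, 0, -121.7], 0.02], [[0.296, -0.149, 0], [0, 0, -121.7], 0.02]]}}

```text
time_s: 24.65
position: [0.4521, 0.0555, 0.1848]
tcp_rot: [[-1.0, 0.03, -0.001], [0.03, 1.0, 0.0], [0.001, 0.0, -1.0]]
force: [-0.9, 0.2, -2.4]
width: 0.318
```

```bash
python3 - <<'E'
from h import *
st(); im,d=snap('wrist','w8.png'); P=cloud('wrist',d)
print('tube top',[(P[r,318]*1000).round(1).tolist() for r in range(164,240,8)])
plan([*fx(-.129,.062),.046],180+FY)
E
```

```text
24.65 p [0.4521 0.0555 0.1848] psi 178.27 tilt [-0.001  0.   ] w_mm 28.0 F [-0.9  0.2 -2.4] q [ 0.4   0.28 -0.76  2.08  0.25  0.87  1.04]
tube top [[431.5, 55.6, 2.1], [409.6, 56.4, 164.7], [410.9, 56.4, 178.2], [414.5, 56.3, 179.1], [418.4, 56.2, 179.3], [422.5, 56.0, 178.5], [426.7, 55.9, 178.0], [430.8, 55.8, 178.0], [434.6, 55.7, 179.0], [438.6, 55.6, 179.4]]
t [-0.0025, -0.0011, 0.139] w [-0.0, -0.0, -0.2] rows 2.2
```

View pics/w8.png

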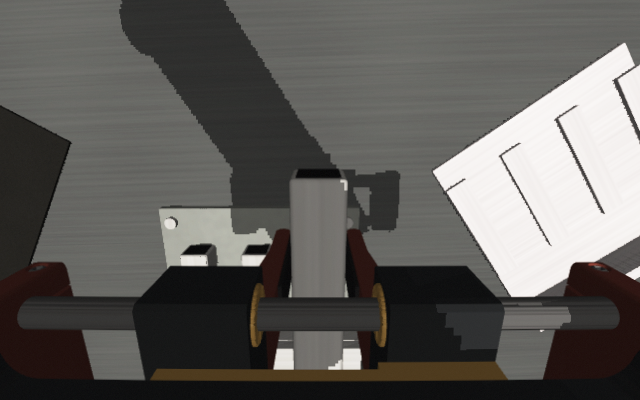

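Call:
{"op": "carry_out", "data": {"moves": [[[-0.002, -0.001, 0.05], [0, 0, 0], 0.02], [[-0.002, -0.001, 0.1], [0, 0, 0], 0.02], [[-0.002, -0.001, 0.128], [0, 0, 0], 0.02], [[-0.002, -0.001, 0.138], [0, 0, -0.2], 0.02], [[-0.002, -0.001, 0.138], [0, 0, -0.2], 0.02], [[-0.015, -0.001, 0.138], [0, 0, -0.2], 0.02], [[-0.03, -0.001, 0.138], [0, 0, -0.2], 0.02], [[-0.045, -0.001, 0.138], [0, 0, -0.2], 0.02], [[-0.06, -0.001, 0.138], [0, 0, -0.2], 0.02], [[-0.06, -0.001, 0.138], [0, 0, -0.2], 0.02]]}}

```text
time_s: 25.95
position: [0.5142, 0.0532, 0.0476]
tcp_rot: [[-1.0, 0.024, 0.001], [0.024, 1.0, 0.001], [-0.001, 0.001, -1.0]]
force: [-0.3, 1.2, -2.1]
width: 0.317
```

Call:
{"op": "carry_out", "data": {"moves": [[[-0.012, 0, 0], [0, 0, 0], 0.02], [[-0.024, 0, 0], [0, 0, 0], 0.02], [[-0.034, 0, 0], [0, 0, 0], 0.02], [[-0.038, 0, 0], [0, 0, 0], 0.02], [[-0.041, 0, 0], [0, 0, 0], 0.02], [[-0.041, 0, 0], [0, 0, 0], 0.02]]}}

```text
time_s: 26.7
position: [0.5535, 0.0522, 0.0474]
tcp_rot: [[-1.0, 0.023, -0.0], [0.023, 1.0, -0.0], [0.0, -0.0, -1.0]]
force: [-0.2, 0.2, -2.7]
width: 0.319
```

Call:
{"op": "carry_out", "data": {"moves": [[[-0.002, 0, 0], [0, 0, 0], 0.02], [[-0.003, 0, 0], [0, 0, 0], 0.02], [[-0.003, 0, 0], [0, 0, 0], 0.02]]}}

```text
time_s: 27.08
position: [0.5567, 0.0522, 0.0475]
tcp_rot: [[-1.0, 0.023, 0.0], [0.023, 1.0, 0.0], [-0.0, 0.0, -1.0]]
force: [-1.2, 0.4, -2.2]
width: 0.319
```

Call:
{"op": "carry_out", "data": {"moves": [[[-0.002, 0, 0], [0, 0, 0], 0.02], [[-0.003, 0, 0], [0, 0, 0], 0.02], [[-0.003, 0, 0], [0, 0, 0], 0.02]]}}

```text
time_s: 27.45
position: [0.5577, 0.0521, 0.047]
tcp_rot: [[-1.0, 0.023, -0.004], [0.023, 1.0, -0.001], [0.004, -0.001, -1.0]]
force: [-5.6, -0.2, 0.4]
width: 0.315
```

Call:
{"op": "carry_out", "data": {"moves": [[[-0.001, 0, 0], [0, 0, 0], 0.02], [[-0.002, 0, 0.001], [0, 0, 0], 0.02], [[-0.002, 0, 0.002], [0, 0, 0], 0.02], [[-0.002, 0, 0.002], [0, 0, 0], 0.02]]}}

```text
time_s: 27.95
position: [0.558, 0.052, 0.0457]
tcp_rot: [[-1.0, 0.023, -0.007], [0.023, 1.0, -0.002], [0.007, -0.003, -1.0]]
force: [-14.9, -0.8, 14.0]
width: 0.319
```

Call:
{"op": "carry_out", "data": {"moves": [[[0, 0, 0], [0, 0, 0], 0.042], [[0, 0, 0], [0, 0, 0], 0.042], [[0, 0, 0], [0, 0, 0], 0.042], [[0, 0, -0.03], [0, 0, 0], 0.042], [[0, 0, -0.08], [0, 0, 0], 0.042], [[0, 0, -0.14], [0, 0, 0], 0.042], [[0.05, 0, -0.19], [0, 0, 0], 0.042], [[0.05, 0, -0.25], [0, 0, 0], 0.042], [[0.05, 0, -0.27], [0, 0, 0], 0.042], [[0.05, 0, -0.27], [0, 0, 0], 0.042]]}}

```text
time_s: 29.2
position: [0.5127, 0.0534, 0.3174]
tcp_rot: [[-1.0, 0.024, 0.005], [0.024, 1.0, -0.0], [-0.005, -0.0, -1.0]]
force: [-0.5, 0.1, -1.0]
width: 0.48
```

```bash
python3 - <<'E'
from h import *
st(); im,d=snap('wrist','w9.png');tubes('wrist',d,.45,.7,-.15,.15,.03,.045,400)
snap('scene','s9.png')
print('pred grip', fx(.0795,.127), proj('scene',[[*fx(.0795,.127),.2274]]),proj('wrist',[[*fx(.0795,.127),.2274]]))
for t in ('lever_grip','lever_pivot'): print(t,env.landmark_of('scene',t)[:2],env.landmark_of('wrist',t)[:2])
i=cv2.imread('pics/s9.png')[140:300,270:490]; cv2.imwrite('pics/s9c.png',cv2.resize(i,None,fx=3.5,fy=3.5))
P=cloud('scene',np.load('pics/s9.png.npy')); m=(P[...,2]>.19)&(P[...,2]<.25)&(P[...,0]>.6)&(P[...,0]<.75)&(P[...,1]>.02)&(P[...,1]<.22)
W=P[m]; print(m.sum(),W.min(0) if m.any() else 0,W.max(0) if m.any() else 0, W.mean(0))
E
```

```text
29.2 p [0.5127 0.0534 0.3174] psi 178.65 tilt [ 0.005 -0.   ] w_mm 42.2 F [-0.5  0.1 -1. ] q [ 0.45  0.23 -0.79  1.81  0.18  1.17  1.16]
wrist [216, 167, 27, 68, 1427] [557.4 -72.5] [29.1 97.4] 178.6 0.0368
wrist [262, 167, 22, 68, 1236] [558.5 -11.7] [27.1 96.1] 178.5 0.0368
wrist [307, 167, 21, 68, 1364] [559.9  49.9] [27.5 95.8] 179.0 0.0368
wrist [276, 271, 71, 16, 964] [678.8  37.7] [105.1  27.7] 88.7 0.0344
pred grip [0.66479723 0.11387541] [[396.80843995 212.55304439]] [[391.76472066 375.32288259]]
lever_grip [{'centre': [397.6, 210.7], 'confidence': 0.54}] [{'centre': [392.1, 371.8], 'confidence': 0.83}]
lever_pivot [{'centre': [384.9, 231.4], 'confidence': 0.67}, {'centre': [364.1, 229.0], 'confidence': 0.5}] [{'centre': [362.8, 258.5], 'confidence': 0.73}]
242 [0.65534726 0.06077866 0.19215652] [0.67943013 0.16129942 0.24073604] [0.67001682 0.10874351 0.2314854 ]
```

View pics/s9c.png

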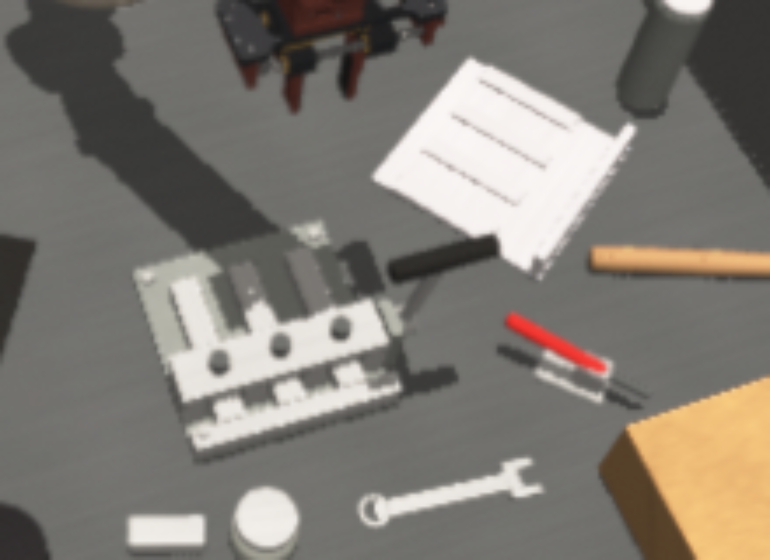

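View pics/w9.png

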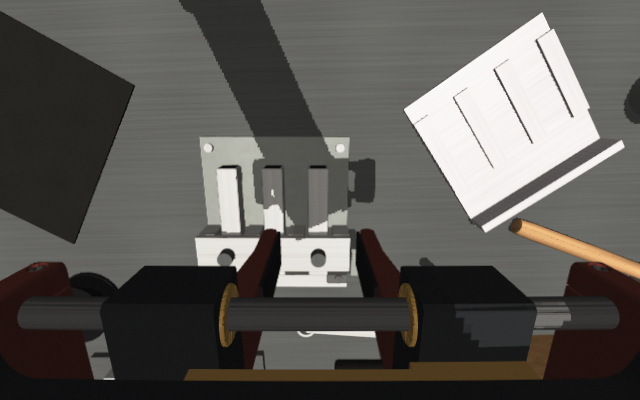

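All three tubes are home, with tails level at x≈0.510. The network's grip landmark is within about 4 px of the model, so the lever is at rest as computed. Next I move above the grip to straddle it with the fingers.

```bash
python3 - <<'E'
from h import *
plan([*fx(.0795,.105),.317],90+FY)
for th in np.linspace(0,.86,14):
    a=np.radians(10)-th; print(round(th,2),round(.170*np.sin(a)+.05-.0795-.011,4),round(.2274-.06-.17*np.cos(a),4))
E
```

```text
t [-0.1521, 0.0424, -0.0033] w [-0.1, -0.1, 90.2] rows 8.4
0.0 -0.011 -0.0
0.07 -0.0221 -0.0016
0.13 -0.0333 -0.0024
0.2 -0.0446 -0.0026
0.26 -0.0558 -0.0019
0.33 -0.067 -0.0005
0.4 -0.078 0.0016
0.46 -0.0889 0.0044
0.53 -0.0995 0.008
0.6 -0.11 0.0122
0.66 -0.1201 0.0172
0.73 -0.1298 0.0228
0.79 -0.1392 0.029
0.86 -0.1481 0.0358
```

Call:
{"op": "carry_out", "data": {"moves": [[[0, 0, 0], [0, 0, 10], 0.046], [[-0.02, 0.005, -0.003], [0, 0, 20], 0.046], [[-0.04, 0.012, -0.003], [0, 0, 30], 0.046], [[-0.06, 0.018, -0.003], [0, 0, 40], 0.046], [[-0.08, 0.024, -0.003], [0, 0, 50], 0.046], [[-0.1, 0.03, -0.003], [0, 0, 60], 0.046], [[-0.12, 0.036, -0.003], [0, 0, 70], 0.046], [[-0.14, 0.042, -0.003], [0, 0, 80], 0.046], [[-0.152, 0.042, -0.003], [0, 0, 90.2], 0.046], [[-0.152, 0.042, -0.003], [0, 0, 90.2], 0.046], [[-0.152, 0.042, -0.003], [0, 0, 90.2], 0.046]]}}

```text
time_s: 30.88
position: [0.664, 0.0918, 0.3177]
tcp_rot: [[0.023, 1.0, -0.001], [1.0, -0.023, -0.0], [-0.0, -0.001, -1.0]]
force: [-0.3, -0.0, 0.4]
width: 0.527
```

```bash
python3 - <<'E'
from h import *
st(); snap('wrist','w10.png'); snap('scene','s10.png'); plan([*fx(.0795,.105),.2274],90+FY)
print(proj('wrist',[[*fx(.0795,.077),.2274],[*fx(.0795,.177),.2274]]))
E
```

```text
30.88 p [0.664  0.0918 0.3177] psi 88.69 tilt [-0.001 -0.   ] w_mm 46.4 F [-0.3 -0.   0.4] q [ 0.09  0.46 -0.46  1.46  0.21  1.28 -0.42]
t [0.0003, 0.0003, 0.0908] w [-0.0, 0.0, 0.1] rows 1.5
[[317.62737835 243.96110001]
 [317.67544597 112.28424274]]
```

View pics/w10.png

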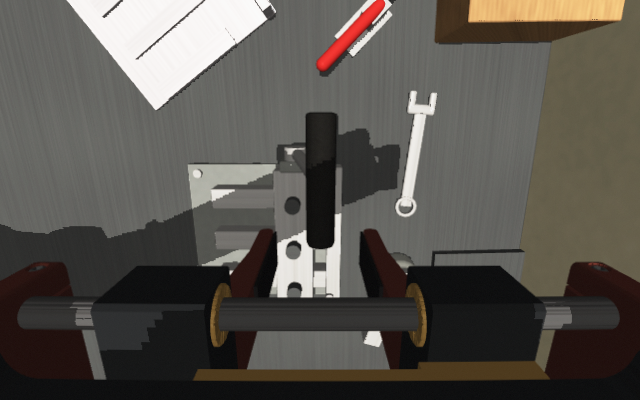

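View pics/s10.png

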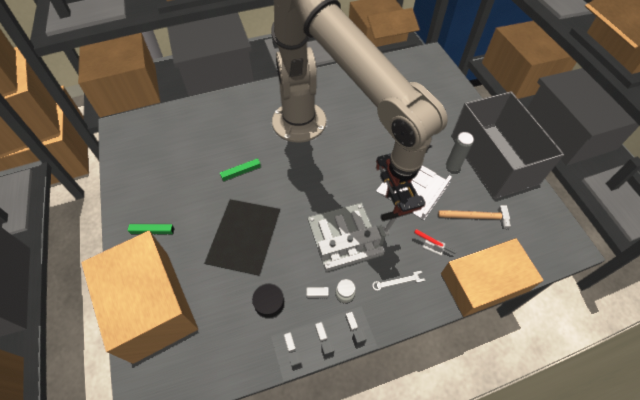

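The black grip (column 320, rows 112–247) lies where predicted, between the fingers. I'll descend and pull along the arc.

Call:
{"op": "carry_out", "data": {"moves": [[[0, 0, 0.03], [0, 0, 0], 0.046], [[0, 0, 0.06], [0, 0, 0], 0.046], [[0, 0, 0.08], [0, 0, 0], 0.046], [[0, 0, 0.0905], [0, 0, 0], 0.046], [[0, 0, 0.0905], [0, 0, 0], 0.046]]}}

```text
time_s: 31.6
position: [0.6644, 0.0916, 0.2278]
tcp_rot: [[0.026, 1.0, -0.001], [1.0, -0.026, -0.0], [-0.0, -0.001, -1.0]]
force: [0.6, -0.1, 0.5]
width: 0.522
```

Call:
{"op": "carry_out", "data": {"moves": [[[0, -0.011, 0], [0, 0, 0], 0.046], [[0, -0.022, -0.0015], [0, 0, 0], 0.046], [[0, -0.033, -0.0025], [0, 0, 0], 0.046], [[0, -0.0445, -0.0025], [0, 0, 0], 0.046], [[0, -0.056, -0.002], [0, 0, 0], 0.046], [[0, -0.067, -0.0005], [0, 0, 0], 0.046], [[0, -0.078, 0.0015], [0, 0, 0], 0.046], [[0, -0.089, 0.0045], [0, 0, 0], 0.046], [[0, -0.0995, 0.008], [0, 0, 0], 0.046], [[0, -0.11, 0.012], [0, 0, 0], 0.046], [[0, -0.12, 0.017], [0, 0, 0], 0.046], [[0, -0.13, 0.023], [0, 0, 0], 0.046], [[0, -0.13, 0.023], [0, 0, 0], 0.046]]}}

```text
time_s: 33.22
position: [0.5365, 0.0959, 0.2075]
tcp_rot: [[0.026, 1.0, 0.007], [1.0, -0.026, 0.001], [0.001, 0.007, -1.0]]
force: [7.1, -0.2, 5.3]
width: 0.526
```

```bash
python3 - <<'E'
from h import *
st(); snap('scene','s11.png');snap('wrist','w11.png'); i=cv2.imread('pics/s11.png')[140:300,270:490]; cv2.imwrite('pics/s11c.png',cv2.resize(i,None,fx=3.5,fy=3.5))
E
```

```text
33.23 p [0.5365 0.0959 0.2075] psi 88.5 tilt [0.007 0.001] w_mm 46.3 F [ 7.1 -0.2  5.3] q [ 0.11  0.35 -0.5   1.89  0.2   0.95 -0.5 ]
```

View pics/s11c.png

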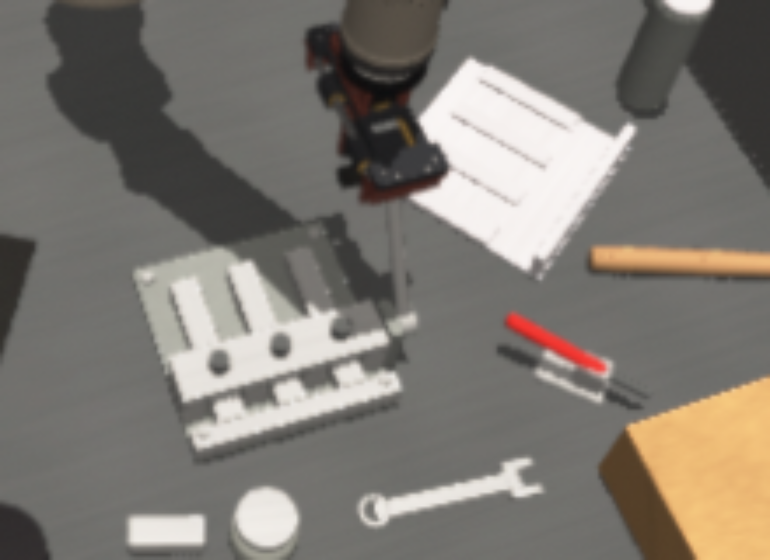

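View pics/w11.png

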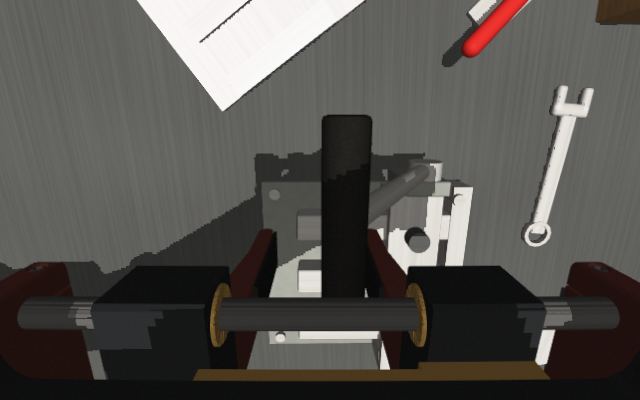

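The lever follows, at about 9 N. I'll creep to the stop.

Call:
{"op": "carry_out", "data": {"moves": [[[0, -0.005, 0.0033], [0, 0, 0], 0.046], [[0, -0.01, 0.0066], [0, 0, 0], 0.046], [[0, -0.012, 0.008], [0, 0, 0], 0.046], [[0, -0.012, 0.008], [0, 0, 0], 0.046]]}}

```text
time_s: 33.83
position: [0.5254, 0.0962, 0.1997]
tcp_rot: [[0.027, 1.0, 0.008], [1.0, -0.027, 0.001], [0.002, 0.008, -1.0]]
force: [6.2, 0.6, 5.2]
width: 0.526
```

Call:
{"op": "carry_out", "data": {"moves": [[[0, -0.003, 0.001], [0, 0, 0], 0.046], [[0, -0.003, 0.001], [0, 0, 0], 0.046]]}}

```text
time_s: 34.08
position: [0.524, 0.0962, 0.1989]
tcp_rot: [[0.027, 1.0, 0.011], [1.0, -0.027, 0.002], [0.003, 0.011, -1.0]]
force: [12.3, 0.7, 0.8]
width: 0.526
```

Call:
{"op": "carry_out", "data": {"moves": [[[0, -0.003, 0.001], [0, 0, 0], 0.046], [[0, -0.003, 0.001], [0, 0, 0], 0.046]]}}

```text
time_s: 34.33
position: [0.5237, 0.0963, 0.1987]
tcp_rot: [[0.028, 0.999, 0.017], [1.0, -0.028, 0.003], [0.004, 0.017, -1.0]]
force: [19.0, 0.5, -1.4]
width: 0.528
```

The force rises steeply with almost no travel, and the bar is at the predicted 0.8 rad position: this is the stop. I'll press once more, then return along the arc.

Call:
{"op": "carry_out", "data": {"moves": [[[0, -0.003, 0.001], [0, 0, 0], 0.046], [[0, -0.003, 0.001], [0, 0, 0], 0.046]]}}

```text
time_s: 34.58
position: [0.5234, 0.0963, 0.1985]
tcp_rot: [[0.028, 0.999, 0.023], [1.0, -0.028, 0.005], [0.005, 0.022, -1.0]]
force: [27.3, 0.7, -5.1]
width: 0.523
```

Call:
{"op": "carry_out", "data": {"moves": [[[0, 0.012, -0.004], [0, 0, 0], 0.046], [[0, 0.024, -0.012], [0, 0, 0], 0.046], [[0, 0.034, -0.018], [0, 0, 0], 0.046], [[0, 0.044, -0.023], [0, 0, 0], 0.046], [[0, 0.0545, -0.027], [0, 0, 0], 0.046], [[0, 0.065, -0.0305], [0, 0, 0], 0.046], [[0, 0.076, -0.0335], [0, 0, 0], 0.046], [[0, 0.087, -0.0355], [0, 0, 0], 0.046], [[0, 0.098, -0.037], [0, 0, 0], 0.046], [[0, 0.1095, -0.0375], [0, 0, 0], 0.046], [[0, 0.121, -0.0375], [0, 0, 0], 0.046], [[0, 0.132, -0.0365], [0, 0, 0], 0.046], [[0, 0.143, -0.035], [0, 0, 0], 0.046], [[0, 0.154, -0.035], [0, 0, 0], 0.046], [[0, 0.154, -0.035], [0, 0, 0], 0.046], [[0, 0.154, -0.08], [0, 0, 0], 0.046], [[0, 0.154, -0.13], [0, 0, 0], 0.046], [[0, 0.154, -0.13], [0, 0, 0], 0.046]]}}

```text
time_s: 36.83
position: [0.669, 0.0928, 0.3292]
tcp_rot: [[0.026, 1.0, 0.008], [1.0, -0.026, 0.002], [0.002, 0.008, -1.0]]
force: [0.1, -0.3, -0.3]
width: 0.528
```

```bash
python3 - <<'E'
from h import *
st(); snap('scene','s12.png');im,d=snap('wrist','w12.png'); tubes('wrist',d,.45,.72,-.15,.15,.03,.045,400);i=cv2.imread('pics/s12.png')[140:300,270:490]; cv2.imwrite('pics/s12c.png',cv2.resize(i,None,fx=3.5,fy=3.5))
print(proj('wrist',[[*fx(.0795,.077),.2274],[*fx(.0795,.177),.2274]]))
plan([*fx(-.1,.062),.318],180+FY)
E
```

```text
36.83 p [0.669  0.0928 0.3292] psi 88.49 tilt [0.008 0.002] w_mm 46.4 F [ 0.1 -0.3 -0.3] q [ 0.09  0.46 -0.46  1.43  0.21  1.29 -0.42]
wrist [309, 166, 29, 131, 1651] [671.   -9.7] [203.2  40. ] 88.4 0.0353
wrist [209, 187, 63, 20, 1222] [557.   51.9] [27.5 87.2] 178.6 0.0374
wrist [213, 228, 50, 20, 819] [547.2 -10.5] [28.5 71.4] 178.4 0.0376
[[313.71877853 241.25394947]
 [313.03606143 112.66714597]]
t [-0.043, -0.1824, 0.0062] w [0.0, 0.0, -90.0] rows 8.4
```

View pics/w12.png

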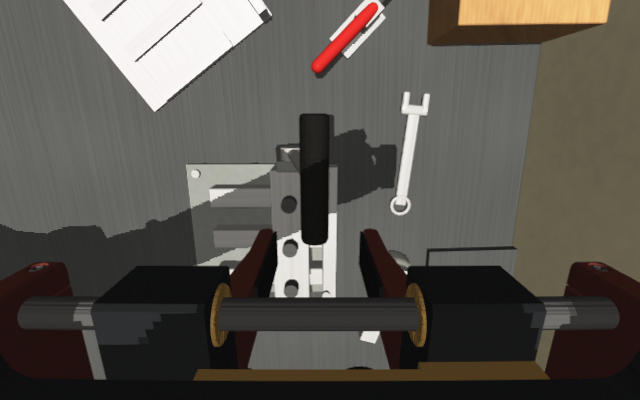

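The lever is back at rest, at column 315 against 313 predicted. While I travel to the left tube, I'll fit the tray from the first top image.

Call:
{"op": "carry_out", "data": {"moves": [[[0, -0.02, 0], [0, 0, -10], 0.046], [[0, -0.045, 0], [0, 0, -20], 0.046], [[0, -0.07, 0], [0, 0, -30], 0.046], [[-0.01, -0.095, 0], [0, 0, -40], 0.046], [[-0.02, -0.12, 0], [0, 0, -50], 0.046], [[-0.03, -0.145, 0], [0, 0, -60], 0.046], [[-0.043, -0.17, 0], [0, 0, -70], 0.046], [[-0.043, -0.182, 0], [0, 0, -80], 0.046], [[-0.043, -0.182, 0], [0, 0, -90], 0.046], [[-0.043, -0.182, 0], [0, 0, -90], 0.046], [[-0.043, -0.182, 0], [0, 0, -90], 0.046]]}}

```text
time_s: 38.3
position: [0.4841, 0.0533, 0.3232]
tcp_rot: [[-1.0, 0.03, -0.002], [0.03, 1.0, 0.0], [0.002, 0.0, -1.0]]
force: [-0.4, 0.1, -0.5]
width: 0.524
```

```bash
python3 - <<'E'
from h import *
st(); im,d=snap('wrist','w13.png'); tubes('wrist',d,.45,.6,-.15,.15,.03,.045,400)
P=cloud('wrist',d)
plan([*fx(-.026,.062),.046],180+FY)
P0=cloud('top',np.load('pics/top0.png.npy')); g=cv2.imread('pics/top0.png').min(axis=2)
for nm,Q,gg,cam in [('top',P0,g,'top'),('wrist',P,im.min(axis=2),'wrist')]:
  for z0,z1,zz in [(.003,.02,.006),(.03,.055,.04)]:
    m=(Q[...,2]>z0)&(Q[...,2]<z1)&(Q[...,0]>.3)&(Q[...,0]<.68)&(Q[...,1]>.14)&(Q[...,1]<.5)&(gg>(150 if z0<.02 else 60))
    m=cv2.morphologyEx(m.astype(np.uint8),cv2.MORPH_CLOSE,np.ones((3,3)))
    k,l,s,c=cv2.connectedComponentsWithStats(m)
    for i in range(1,k):
        if s[i,4]<100: continue
        ys,xs=np.nonzero(l==i); z=np.median(Q[ys,xs,2])
        W=onz(cam,np.c_[xs,ys],zz)
        r=cv2.minAreaRect((W[:,:2]*1000).astype(np.float32)); print(nm,s[i].tolist(),'z',z.round(4),np.round(r[0],1),np.round(r[1],1),r[2])
        if cam=='wrist' or z0<.02: print(cv2.boxPoints(r).round(0).tolist())
E
```

```text
38.3 p [0.4841 0.0533 0.3232] psi 178.28 tilt [-0.002  0.   ] w_mm 46.1 F [-0.4  0.1 -0.5] q [ 0.47  0.17 -0.78  1.85  0.13  1.17  1.19]
wrist [220, 188, 26, 62, 1271] [555.4 -71.7] [29.1 89.5] 178.7 0.0388
wrist [265, 188, 22, 60, 954] [555.9 -10.8] [27.5 87.6] 179.5 0.0389
wrist [308, 188, 20, 59, 1125] [556.8  50. ] [26.8 86. ] 178.5 0.0389
t [-0.0737, 0.0004, 0.2773] w [0.0, -0.1, -0.2] rows 4.6
top [184, 171, 83, 77, 3378] z 0.0067 [458.3 277.1] [267.7 310.6] 38.370567321777344
[[257.0, 316.0], [450.0, 72.0], [660.0, 238.0], [467.0, 482.0]]
top [181, 171, 49, 33, 221] z 0.0393 [544.4 370. ] [ 16.2 208.9] 34.170623779296875
wrist [402, 39, 191, 197, 20105] z 0.0074 [462.6 315.2] [196.9 214.1] 34.03239059448242
[[321.0, 349.0], [441.0, 171.0], [604.0, 282.0], [484.0, 459.0]]
wrist [475, 160, 142, 90, 1857] z 0.0401 [546.  368.8] [ 20.3 211.6] 33.95738220214844
[[478.0, 451.0], [597.0, 275.0], [613.0, 287.0], [495.0, 462.0]]
```

View pics/w13.png

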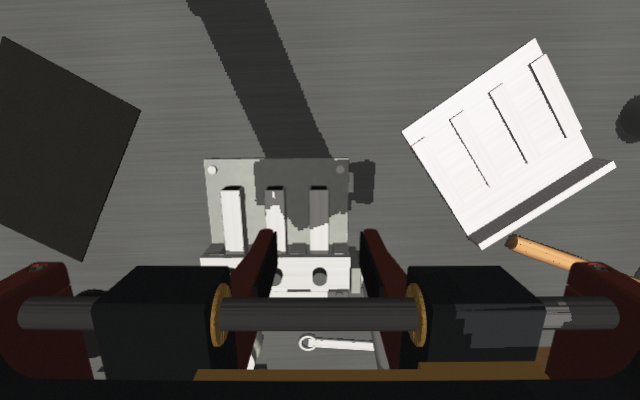

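Tray yaw is 34°, with the fence top centred near (0.546,0.369). Now I'll grasp the left tube in the fixture.

Call:
{"op": "carry_out", "data": {"moves": [[[-0.03, 0, 0.05], [0, 0, 0], 0.042], [[-0.06, 0, 0.1], [0, 0, 0], 0.042], [[-0.074, 0, 0.15], [0, 0, 0], 0.042], [[-0.074, 0, 0.2], [0, 0, -0.2], 0.042], [[-0.074, 0, 0.25], [0, 0, -0.2], 0.042], [[-0.074, 0, 0.269], [0, 0, -0.2], 0.042], [[-0.074, 0, 0.277], [0, 0, -0.2], 0.042], [[-0.074, 0, 0.277], [0, 0, -0.2], 0.042], [[-0.074, 0, 0.277], [0, 0, -0.2], 0.02], [[-0.074, 0, 0.277], [0, 0, -0.2], 0.02], [[-0.074, 0, 0.277], [0, 0, -0.2], 0.02], [[-0.074, 0, 0.277], [0, 0, -0.2], 0.02]]}}

```text
time_s: 39.85
position: [0.5594, 0.0516, 0.0483]
tcp_rot: [[-1.0, 0.023, 0.002], [0.023, 1.0, -0.0], [-0.002, -0.0, -1.0]]
force: [-0.9, -0.6, 7.1]
width: 0.318
```

Call:
{"op": "carry_out", "data": {"moves": [[[0, 0, -0.003], [0, 0, 0], 0.02], [[0.01, 0, -0.003], [0, 0, 0], 0.02], [[0.025, 0, -0.003], [0, 0, 0], 0.02], [[0.04, 0, -0.003], [0, 0, 0], 0.02], [[0.055, 0, -0.003], [0, 0, 0], 0.02], [[0.07, 0, -0.003], [0, 0, 0], 0.02], [[0.085, 0, -0.003], [0, 0, 0], 0.02], [[0.085, 0, -0.003], [0, 0, 0], 0.02]]}}

```text
time_s: 40.85
position: [0.4721, 0.0533, 0.0499]
tcp_rot: [[-1.0, 0.022, -0.001], [0.022, 1.0, -0.001], [0.001, -0.001, -1.0]]
force: [0.9, -0.0, -3.5]
width: 0.317
```

```bash
cat >> h.py <<'E'
TY=34.0; TO=np.array([.4665,.3165])
def tx(x,y):
    a=np.radians(TY); return TO+np.array([[np.cos(a),-np.sin(a)],[np.sin(a),np.cos(a)]])@[x,y]
E
python3 - <<'E'
from h import *
st();plan([*tx(-.045,.062),.23],180+TY); print(tx(-.045,.062))
E
```

```text
40.85 p [0.4721 0.0533 0.0499] psi 178.72 tilt [-0.001 -0.001] w_mm 27.9 F [ 0.9 -0.  -3.5] q [ 0.26  0.53 -0.61  2.14  0.52  0.62  0.82]
t [0.0842, 0.2875, -0.1802] w [-0.0, -0.1, -35.3] rows 5.6
[0.39452335 0.34273665]
```

Call:
{"op": "carry_out", "data": {"moves": [[[0, 0, -0.05], [0, 0, 0], 0.02], [[0, 0, -0.1], [0, 0, 0], 0.02], [[0.005, 0.01, -0.15], [0, 0, 0], 0.02], [[0.012, 0.05, -0.18], [0, 0, -5], 0.02], [[0.025, 0.1, -0.18], [0, 0, -13], 0.02], [[0.04, 0.15, -0.18], [0, 0, -21], 0.02], [[0.055, 0.2, -0.18], [0, 0, -28], 0.02], [[0.07, 0.25, -0.18], [0, 0, -35.3], 0.02], [[0.084, 0.2875, -0.18], [0, 0, -35.3], 0.02], [[0.084, 0.2875, -0.18], [0, 0, -35.3], 0.02], [[0.084, 0.2875, -0.18], [0, 0, -35.3], 0.02]]}}

```text
time_s: 42.22
position: [0.3966, 0.3423, 0.2297]
tcp_rot: [[-0.83, -0.559, -0.0], [-0.559, 0.83, -0.001], [0.0, -0.001, -1.0]]
force: [-0.7, -0.3, -1.7]
width: 0.318
```

```bash
python3 - <<'E'
from h import *
st(); im,d=snap('wrist','w14.png')
E
```

```text
42.23 p [0.3966 0.3423 0.2297] psi -146.05 tilt [-0.    -0.001] w_mm 28.0 F [-0.7 -0.3 -1.7] q [-0.04  0.41 -0.98  1.89  0.39  1.05  0.98]
```

View pics/w14.png

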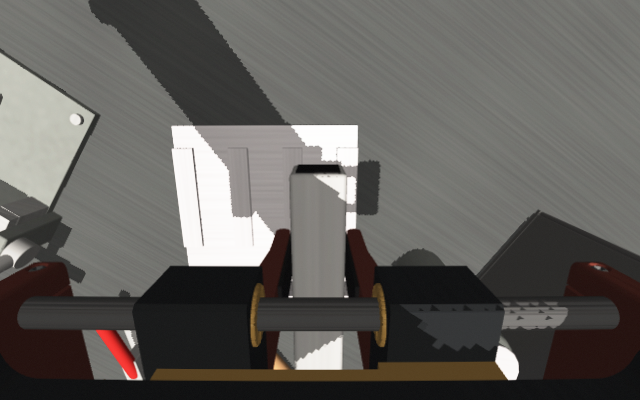

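The tray front edge runs from (171,126) to (358,126), with rib edges near columns 195, 248 and 300.

```bash
python3 - <<'E'
from h import *
im=cv2.imread('pics/w14.png');g=cv2.cvtColor(im,cv2.COLOR_BGR2GRAY).astype(int)
e=[(c,118+np.argmax(np.diff(g[118:135,c]))+.5) for c in list(range(178,215,5))+list(range(280,354,6))]
W=onz('wrist',e,.006)*1000; f=np.polyfit(W[:,1],W[:,0],1); print('front normal yaw',np.degrees(np.arctan2(-f[0],1)),W[[0,-1],:2].round(1))
R=np.array([[np.cos(np.radians(34)),np.sin(np.radians(34))],[-np.sin(np.radians(34)),np.cos(np.radians(34))]])
T=lambda W:((W[:,:2]/1000-TO)@R.T*1000).round(1)
print('front in tray',T(W).tolist())
r=[(160+np.argmax(np.diff(g[q,160:190]))+.5,q) for q in range(130,230,10)]
W=onz('wrist',r,.006)*1000; print('side(-y)',T(W).tolist())
r=[(345+np.argmin(np.diff(g[q,345:370]))+.5,q) for q in range(129,158,4)]
W=onz('wrist',r,.006)*1000; print('side(+y)',T(W).tolist())
# rib dark edges
for c0,c1 in ((180,210),(238,262),(285,306)):
    r=[(c0+np.argmin(g[q,c0:c1]),q) for q in range(156,200,8)]
    print('rib',T(onz('wrist',r,.008)*1000).tolist())
P=cloud('wrist',np.load('pics/w14.png.npy')); print('tube top',[(T(1000*P[q,318:319])[0].tolist(),P[q,318,2].round(4)) for q in range(168,230,10)])
E
```

```text
front normal yaw 34.14898273721666 [[436.7 177.4]
 [327.  339.6]]
front in tray [[-102.5, -98.6], [-102.5, -93.0], [-102.5, -87.3], [-102.4, -81.7], [-102.4, -76.0], [-102.3, -70.3], [-102.3, -64.7], [-102.3, -59.1], [-103.0, 16.4], [-103.0, 23.1], [-102.9, 29.8], [-102.9, 36.6], [-102.9, 43.3], [-102.9, 50.0], [-102.8, 56.8], [-102.8, 63.5], [-102.8, 70.2], [-102.8, 76.9], [-102.8, 83.7], [-102.7, 90.4], [-102.7, 97.1]]
side(-y) [[-97.6, -106.6], [-86.5, -106.9], [-75.1, -109.4], [-63.6, -109.7], [-51.9, -110.0], [-39.9, -110.3], [-27.8, -109.4], [-15.5, -109.7], [-2.9, -110.1], [9.9, -109.2]]
side(+y) [[-97.8, 103.4], [-93.3, 103.6], [-88.9, 103.7], [-84.4, 103.8], [-79.9, 103.9], [-75.4, 104.1], [-70.8, 104.2], [-66.2, 104.3]]
rib [[-68.4, -84.5], [-59.1, -84.4], [-49.7, -84.2], [-40.3, -84.0], [-30.6, -83.9], [-20.9, -84.9]]
rib [[-68.1, -22.4], [-58.8, -21.8], [-49.5, -22.4], [-40.0, -21.8], [-30.4, -22.4], [-20.7, -21.8]]
rib [[-67.8, 39.4], [-58.6, 39.3], [-49.3, 35.6], [-39.9, 26.1], [-30.3, 25.8], [-20.5, 25.6]]
tube top [([-88.6, 59.2], np.float64(0.2086)), ([-85.8, 59.2], np.float64(0.2204)), ([-80.9, 59.1], np.float64(0.2204)), ([-76.0, 59.1], np.float64(0.2207)), ([-70.9, 59.1], np.float64(0.2207)), ([-65.6, 59.1], np.float64(0.2202)), ([-60.2, 59.1], np.float64(0.2198))]
```

```bash
python3 - <<'E'
from h import *
print(tx(.0024,-.002))
E
sed -i 's/TO=np.array.*/TO=np.array([.4696,.3162])/' h.py; python3 - <<'E'
from h import *
print(tx(0,0)); plan([*tx(-.046,.062),.0455],180+TY)
E
```

```text
[0.46960808 0.31618399]
[0.4696 0.3162]
t [-0.0001, 0.0004, 0.1842] w [-0.1, -0.0, -0.1] rows 2.9
```

The gripper body is wide here, so I'll check clearance to the spray can and bin before lowering.

```bash
python3 - <<'E'
from h import *
a=np.radians(TY);R=np.array([[np.cos(a),np.sin(a)],[-np.sin(a),np.cos(a)]])
T=lambda W:((W[:2]-TO)@R.T*1000).round(0)
p=onz('top',[[149,214]],.17)[0]; print('spray',p,T(p), env.landmark_of('scene','spray')[:1])
q=onz('scene',[env.landmark_of('scene','spray')[0]['centre']],0)[0]; print(q,T(q))
P=cloud('top',np.load('pics/top0.png.npy')); m=(P[...,2]>.12)&(P[...,0]>.2)&(P[...,0]<.8)&(P[...,1]>.35)
W=P[m]; print((W[:,1].min()))
tt=np.array([T(w) for w in W]); near=(np.abs(tt[:,0]+35)<60); print('near body band y range',tt[near,1].min() if near.any() else None)
E
```

```text
spray [0.42358523 0.51547125 0.17      ] [ 73. 191.] [{'centre': [453.5, 162.8], 'confidence': 0.97}]
[0.41722979 0.52328298 0.        ] [ 72. 201.]
0.4857451348509294
near body band y range 313.0
```

The spray can is at tray (73,195) mm. It clears the body envelope (x≤12, y≤151), so I'll lower.

Call:
{"op": "carry_out", "data": {"moves": [[[0, 0, 0.05], [0, 0, 0], 0.02], [[0, 0, 0.1], [0, 0, 0], 0.02], [[0, 0, 0.15], [0, 0, 0], 0.02], [[0, 0, 0.175], [0, 0, 0], 0.02], [[0, 0, 0.184], [0, 0, 0], 0.02], [[0, 0, 0.184], [0, 0, 0], 0.02], [[-0.008, 0, 0.184], [0, 0, 0], 0.02], [[-0.014, 0, 0.184], [0, 0, 0], 0.02], [[-0.017, 0, 0.184], [0, 0, 0], 0.02], [[-0.017, 0, 0.184], [0, 0, 0], 0.02]]}}

```text
time_s: 43.62
position: [0.4106, 0.3525, 0.0461]
tcp_rot: [[-0.829, -0.559, 0.0], [-0.559, 0.829, 0.0], [-0.0, 0.0, -1.0]]
force: [-0.7, -0.7, -2.4]
width: 0.313
```

Call:
{"op": "carry_out", "data": {"moves": [[[-0.002, 0, 0], [0, 0, 0], 0.02], [[-0.003, 0, 0], [0, 0, 0], 0.02], [[-0.003, 0, 0], [0, 0, 0], 0.02]]}}

```text
time_s: 44.0
position: [0.4127, 0.354, 0.046]
tcp_rot: [[-0.829, -0.559, -0.0], [-0.559, 0.829, 0.0], [-0.0, 0.0, -1.0]]
force: [-0.2, 0.2, -2.1]
width: 0.318
```

Call:
{"op": "carry_out", "data": {"moves": [[[-0.002, 0, 0], [0, 0, 0], 0.02], [[-0.003, 0, 0], [0, 0, 0], 0.02], [[-0.003, 0, 0], [0, 0, 0], 0.02]]}}

```text
time_s: 44.38
position: [0.4135, 0.3544, 0.0454]
tcp_rot: [[-0.829, -0.559, -0.003], [-0.559, 0.829, -0.003], [0.004, -0.001, -1.0]]
force: [-5.2, -4.0, 0.1]
width: 0.317
```

Call:
{"op": "carry_out", "data": {"moves": [[[-0.001, 0, 0.001], [0, 0, 0], 0.02], [[-0.002, 0, 0.002], [0, 0, 0], 0.02], [[-0.002, 0, 0.002], [0, 0, 0], 0.02]]}}

```text
time_s: 44.75
position: [0.4137, 0.3546, 0.0444]
tcp_rot: [[-0.829, -0.56, -0.004], [-0.56, 0.829, -0.006], [0.007, -0.003, -1.0]]
force: [-12.2, -11.0, 18.0]
width: 0.313
```

Call:
{"op": "carry_out", "data": {"moves": [[[0, 0, 0], [0, 0, 0], 0.042], [[0, 0, 0], [0, 0, 0], 0.042], [[0, 0, 0], [0, 0, 0], 0.042], [[0, 0, -0.03], [0, 0, 0], 0.042], [[0, 0, -0.08], [0, 0, 0], 0.042], [[0, 0, -0.14], [0, 0, 0], 0.042], [[0, 0, -0.18], [0, 0, 0], 0.042], [[0, 0, -0.18], [0, 0, 0], 0.042]]}}

```text
time_s: 45.75
position: [0.4182, 0.3585, 0.2272]
tcp_rot: [[-0.83, -0.558, 0.005], [-0.558, 0.83, 0.004], [-0.007, 0.0, -1.0]]
force: [-0.3, 0.2, -0.8]
width: 0.478
```

```bash
python3 - <<'E'
from h import *
st(); im,d=snap('wrist','w15.png'); tubes('wrist',d,.3,.6,.15,.5,.027,.038,400)
print('exp centre L,M,R',tx(.01,.062),tx(.01,0),tx(.01,-.062)); plan([*fx(-.026,0),.25],180+FY)
E
```

```text
45.75 p [0.4182 0.3585 0.2272] psi -146.05 tilt [0.005 0.004] w_mm 42.0 F [-0.3  0.2 -0.8] q [-0.08  0.45 -0.96  1.83  0.42  1.07  0.97]
wrist [279, 132, 77, 152, 4063] [446.8 374.5] [172.   88.2] 33.9 0.0326
exp centre L,M,R [0.44322042 0.37319226] [0.47789038 0.32179193] [0.51256034 0.2703916 ]
t [0.0904, -0.3822, -0.0251] w [0.0, 0.2, 35.4] rows 6.3
```

View pics/w15.png

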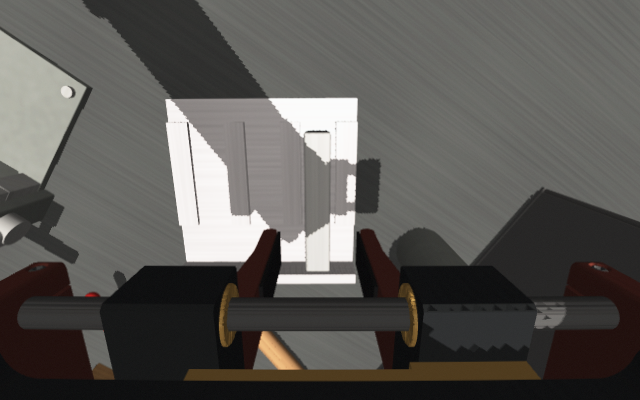

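The left lane is filled, straight and against the fence. Now the middle tube.

Call:
{"op": "carry_out", "data": {"moves": [[[0.01, -0.05, -0.025], [0, 0, 6], 0.042], [[0.025, -0.1, -0.025], [0, 0, 13], 0.042], [[0.035, -0.15, -0.025], [0, 0, 20], 0.042], [[0.05, -0.2, -0.025], [0, 0, 26], 0.042], [[0.06, -0.25, -0.025], [0, 0, 32], 0.042], [[0.07, -0.3, -0.025], [0, 0, 35.4], 0.042], [[0.08, -0.35, -0.025], [0, 0, 35.4], 0.042], [[0.0904, -0.382, -0.025], [0, 0, 35.4], 0.042], [[0.0904, -0.382, -0.025], [0, 0, 35.4], 0.042], [[0.0904, -0.382, -0.025], [0, 0, 35.4], 0.042]]}}

```text
time_s: 47.05
position: [0.5546, -0.0096, 0.2478]
tcp_rot: [[-1.0, 0.024, -0.002], [0.024, 1.0, 0.001], [0.002, 0.001, -1.0]]
force: [0.5, 0.8, 0.2]
width: 0.479
```

```bash
python3 - <<'E'
from h import *
st(); im,d=snap('wrist','w16.png'); tubes('wrist',d,.45,.6,-.15,.15,.03,.045,400)
plan([*fx(-.026,0),.048],180+FY)
E
```

```text
47.05 p [ 0.5546 -0.0096  0.2478] psi 178.63 tilt [-0.002  0.001] w_mm 42.1 F [0.5 0.8 0.2] q [ 0.5   0.37 -0.75  1.81  0.28  1.08  1.2 ]
wrist [250, 141, 27, 78, 1928] [555.7 -71.2] [28.1 89. ] 178.5 0.0391
wrist [305, 141, 25, 77, 1874] [556.4 -10.6] [27.3 87.6] 178.0 0.0391
t [-0.0016, -0.0014, 0.2002] w [0.0, -0.1, 0.2] rows 3.2
```

View pics/w16.png

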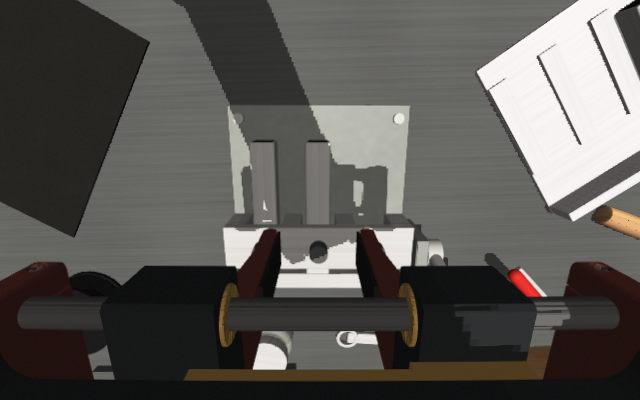

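Call:
{"op": "carry_out", "data": {"moves": [[[-0.001, -0.001, 0.05], [0, 0, 0], 0.042], [[-0.001, -0.001, 0.1], [0, 0, 0], 0.042], [[-0.001, -0.001, 0.15], [0, 0, 0], 0.042], [[-0.001, -0.001, 0.19], [0, 0, 0], 0.042], [[-0.001, -0.001, 0.2], [0, 0, 0], 0.042], [[-0.001, -0.001, 0.2], [0, 0, 0], 0.042], [[-0.001, -0.001, 0.2], [0, 0, 0], 0.02], [[-0.001, -0.001, 0.2], [0, 0, 0], 0.02], [[-0.001, -0.001, 0.2], [0, 0, 0], 0.02], [[-0.001, -0.001, 0.2], [0, 0, 0], 0.02]]}}

```text
time_s: 48.35
position: [0.5575, -0.0111, 0.0506]
tcp_rot: [[-1.0, 0.025, 0.003], [0.025, 1.0, 0.0], [-0.003, 0.0, -1.0]]
force: [-2.0, 0.1, 7.8]
width: 0.318
```

Call:
{"op": "carry_out", "data": {"moves": [[[0, 0, -0.003], [0, 0, 0], 0.02], [[0.01, 0, -0.003], [0, 0, 0], 0.02], [[0.025, 0, -0.003], [0, 0, 0], 0.02], [[0.04, 0, -0.003], [0, 0, 0], 0.02], [[0.055, 0, -0.003], [0, 0, 0], 0.02], [[0.07, 0, -0.003], [0, 0, 0], 0.02], [[0.085, 0, -0.003], [0, 0, 0], 0.02], [[0.085, 0, -0.003], [0, 0, 0], 0.02]]}}

```text
time_s: 49.35
position: [0.4699, -0.0096, 0.0519]
tcp_rot: [[-1.0, 0.024, -0.001], [0.024, 1.0, -0.001], [0.001, -0.001, -1.0]]
force: [0.4, 1.0, -3.5]
width: 0.313
```

```bash
python3 - <<'E'
from h import *
st();plan([*tx(-.046,0),.2],180+TY)
E
```

```text
49.35 p [ 0.4699 -0.0096  0.0519] psi 178.6 tilt [-0.001 -0.001] w_mm 27.6 F [ 0.4  1.  -3.5] q [ 0.4   0.52 -0.62  2.15  0.52  0.62  0.95]
t [0.046, 0.299, -0.1482] w [-0.0, -0.1, -35.4] rows 5.4
```

Call:
{"op": "carry_out", "data": {"moves": [[[0, 0, -0.05], [0, 0, 0], 0.02], [[0, 0, -0.1], [0, 0, 0], 0.02], [[0.003, 0.01, -0.14], [0, 0, 0], 0.02], [[0.01, 0.05, -0.148], [0, 0, -5], 0.02], [[0.017, 0.1, -0.148], [0, 0, -13], 0.02], [[0.025, 0.15, -0.148], [0, 0, -21], 0.02], [[0.032, 0.2, -0.148], [0, 0, -28], 0.02], [[0.04, 0.25, -0.148], [0, 0, -35.4], 0.02], [[0.046, 0.299, -0.148], [0, 0, -35.4], 0.02], [[0.046, 0.299, -0.148], [0, 0, -35.4], 0.02], [[0.046, 0.299, -0.148], [0, 0, -35.4], 0.02]]}}

```text
time_s: 50.72
position: [0.433, 0.2903, 0.1997]
tcp_rot: [[-0.829, -0.559, -0.0], [-0.559, 0.829, -0.001], [0.001, -0.0, -1.0]]
force: [0.5, -1.2, -3.8]
width: 0.319
```

```bash
python3 - <<'E'
from h import *
st(); im,d=snap('wrist','w17.png')
a=np.radians(TY);R=np.array([[np.cos(a),np.sin(a)],[-np.sin(a),np.cos(a)]])
P=cloud('wrist',d)
for c in (300,318,336): print('tube top',[(((P[q,c,:2]-TO)@R.T*1000).round(1).tolist(),P[q,c,2].round(4)) for q in range(160,230,12)])
plan([*tx(-.046,0),.048],180+TY)
E
```

```text
50.73 p [0.433  0.2903 0.1997] psi -146.02 tilt [-0.    -0.001] w_mm 28.1 F [ 0.5 -1.2 -3.8] q [ 0.06  0.44 -0.96  1.92  0.43  1.    1.07]
tube top [([-69.6, -21.4], np.float64(0.0111)), ([-89.5, -11.2], np.float64(0.1868)), ([-84.1, -11.2], np.float64(0.1893)), ([-78.0, -11.3], np.float64(0.1889)), ([-72.1, -11.4], np.float64(0.1897)), ([-65.3, -11.6], np.float64(0.1879))]
tube top [([-68.8, -2.7], np.float64(0.0058)), ([-89.6, -2.4], np.float64(0.187)), ([-84.0, -2.5], np.float64(0.1887)), ([-78.2, -2.5], np.float64(0.1897)), ([-71.9, -2.5], np.float64(0.1891)), ([-65.6, -2.5], np.float64(0.1888))]
tube top [([-69.0, 16.3], np.float64(0.0072)), ([-89.4, 6.3], np.float64(0.1864)), ([-84.0, 6.3], np.float64(0.1891)), ([-78.1, 6.3], np.float64(0.1894)), ([-71.8, 6.4], np.float64(0.1886)), ([-65.5, 6.5], np.float64(0.1888))]
t [0.0008, 0.0019, 0.1516] w [-0.0, -0.0, -0.1] rows 2.4
```

View pics/w17.png

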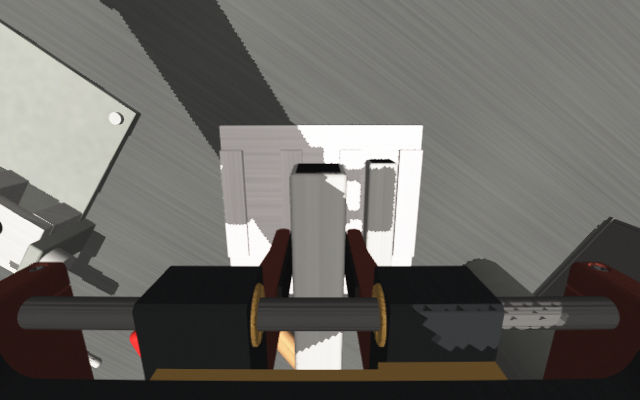

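Call:
{"op": "carry_out", "data": {"moves": [[[0.001, 0.002, 0.05], [0, 0, 0], 0.02], [[0.001, 0.002, 0.1], [0, 0, 0], 0.02], [[0.001, 0.002, 0.14], [0, 0, 0], 0.02], [[0.001, 0.002, 0.153], [0, 0, 0], 0.02], [[0.001, 0.002, 0.153], [0, 0, 0], 0.02], [[-0.008, 0.002, 0.153], [0, 0, 0], 0.02], [[-0.014, 0.002, 0.153], [0, 0, 0], 0.02], [[-0.017, 0.002, 0.153], [0, 0, 0], 0.02], [[-0.017, 0.002, 0.153], [0, 0, 0], 0.02]]}}

```text
time_s: 51.9
position: [0.4461, 0.302, 0.0471]
tcp_rot: [[-0.829, -0.559, 0.0], [-0.559, 0.829, 0.0], [-0.0, 0.0, -1.0]]
force: [-0.7, -0.1, -4.5]
width: 0.316
```

Call:
{"op": "carry_out", "data": {"moves": [[[-0.002, 0, 0], [0, 0, 0], 0.02], [[-0.003, 0, 0], [0, 0, 0], 0.02], [[-0.003, 0, 0], [0, 0, 0], 0.02]]}}

```text
time_s: 52.28
position: [0.4483, 0.3034, 0.0469]
tcp_rot: [[-0.829, -0.559, -0.0], [-0.559, 0.829, -0.0], [0.0, -0.0, -1.0]]
force: [0.5, 0.4, -4.2]
width: 0.317
```

Call:
{"op": "carry_out", "data": {"moves": [[[-0.002, 0, 0], [0, 0, 0], 0.02], [[-0.003, 0, 0], [0, 0, 0], 0.02], [[-0.003, 0, 0], [0, 0, 0], 0.02]]}}

```text
time_s: 52.65
position: [0.449, 0.3038, 0.0464]
tcp_rot: [[-0.829, -0.559, -0.003], [-0.559, 0.829, -0.003], [0.004, -0.001, -1.0]]
force: [-5.6, -4.0, -0.4]
width: 0.317
```

Call:
{"op": "carry_out", "data": {"moves": [[[-0.001, 0, 0.001], [0, 0, 0], 0.02], [[-0.002, 0, 0.002], [0, 0, 0], 0.02], [[-0.002, 0, 0.002], [0, 0, 0], 0.02]]}}

```text
time_s: 53.02
position: [0.4492, 0.304, 0.0455]
tcp_rot: [[-0.829, -0.559, -0.004], [-0.559, 0.829, -0.007], [0.007, -0.003, -1.0]]
force: [-12.7, -9.8, 18.9]
width: 0.314
```

Call:
{"op": "carry_out", "data": {"moves": [[[0, 0, 0], [0, 0, 0], 0.042], [[0, 0, 0], [0, 0, 0], 0.042], [[0, 0, 0], [0, 0, 0], 0.042], [[0, 0, -0.03], [0, 0, 0], 0.042], [[0, 0, -0.08], [0, 0, 0], 0.042], [[0, 0, -0.14], [0, 0, 0], 0.042], [[0, 0, -0.18], [0, 0, 0], 0.042], [[0, 0, -0.18], [0, 0, 0], 0.042]]}}

```text
time_s: 54.02
position: [0.4539, 0.3078, 0.2282]
tcp_rot: [[-0.83, -0.558, 0.006], [-0.558, 0.83, 0.003], [-0.007, -0.0, -1.0]]
force: [-0.2, 0.1, -0.3]
width: 0.476
```

```bash
python3 - <<'E'
from h import *
st(); im,d=snap('wrist','w18.png');plan([*fx(-.026,-.062),.25],180+FY)
E
```

```text
54.02 p [0.4539 0.3078 0.2282] psi -146.05 tilt [0.006 0.003] w_mm 41.9 F [-0.2  0.1 -0.3] q [ 0.04  0.45 -0.96  1.84  0.42  1.07  1.08]
t [0.1276, -0.3709, -0.0241] w [0.0, 0.2, 35.4] rows 6.3
```

View pics/w18.png

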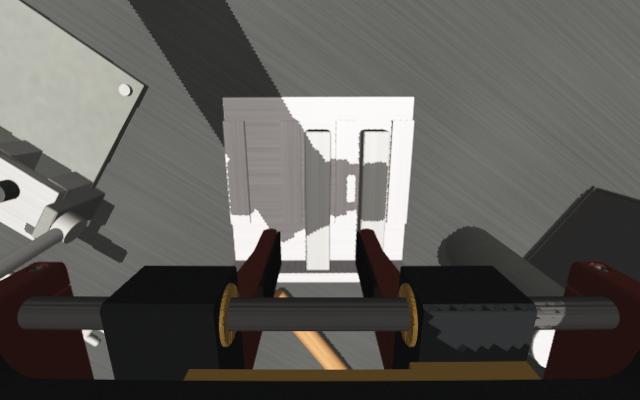

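Two tubes are in their lanes with tails level at row 130. Now the last one.

Call:
{"op": "carry_out", "data": {"moves": [[[0.015, -0.05, -0.024], [0, 0, 6], 0.042], [[0.035, -0.1, -0.024], [0, 0, 13], 0.042], [[0.05, -0.15, -0.024], [0, 0, 20], 0.042], [[0.07, -0.2, -0.024], [0, 0, 26], 0.042], [[0.085, -0.25, -0.024], [0, 0, 32], 0.042], [[0.1, -0.3, -0.024], [0, 0, 35.4], 0.042], [[0.12, -0.35, -0.024], [0, 0, 35.4], 0.042], [[0.1276, -0.371, -0.024], [0, 0, 35.4], 0.042], [[0.1276, -0.371, -0.024], [0, 0, 35.4], 0.042], [[0.1276, -0.371, -0.024], [0, 0, 35.4], 0.042]]}}

```text
time_s: 55.32
position: [0.5535, -0.0703, 0.2486]
tcp_rot: [[-1.0, 0.022, -0.001], [0.022, 1.0, 0.001], [0.001, 0.001, -1.0]]
force: [0.4, 0.4, -0.2]
width: 0.477
```

```bash
python3 - <<'E'
from h import *
st(); im,d=snap('wrist','w19.png'); tubes('wrist',d,.45,.6,-.15,.15,.03,.045,400)
plan([*fx(-.026,-.062),.046],180+FY)
E
```

```text
55.33 p [ 0.5535 -0.0703  0.2486] psi 178.75 tilt [-0.001  0.001] w_mm 42.0 F [ 0.4  0.4 -0.2] q [ 0.61  0.38 -0.75  1.8   0.29  1.08  1.31]
wrist [304, 140, 25, 79, 1928] [555.7 -72.6] [27.9 89.4] 178.1 0.039
t [-0.0008, -0.0024, 0.2028] w [0.1, -0.0, 0.3] rows 3.2
```

View pics/w19.png

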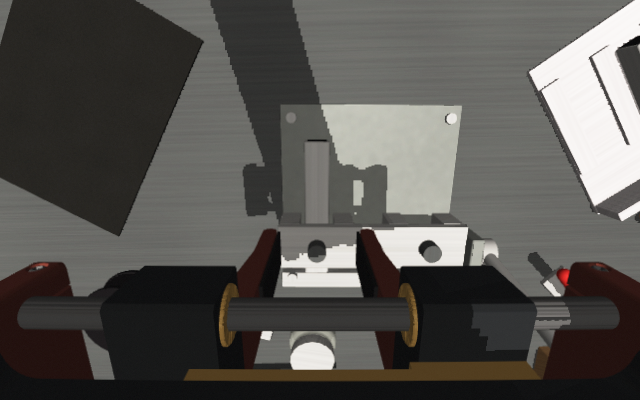

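Call:
{"op": "carry_out", "data": {"moves": [[[-0.001, -0.002, 0.05], [0, 0, 0.3], 0.042], [[-0.001, -0.002, 0.1], [0, 0, 0.3], 0.042], [[-0.001, -0.002, 0.15], [0, 0, 0.3], 0.042], [[-0.001, -0.002, 0.19], [0, 0, 0.3], 0.042], [[-0.001, -0.002, 0.203], [0, 0, 0.3], 0.042], [[-0.001, -0.002, 0.203], [0, 0, 0.3], 0.042], [[-0.001, -0.002, 0.203], [0, 0, 0.3], 0.02], [[-0.001, -0.002, 0.203], [0, 0, 0.3], 0.02], [[-0.001, -0.002, 0.203], [0, 0, 0.3], 0.02], [[-0.001, -0.002, 0.203], [0, 0, 0.3], 0.02]]}}

```text
time_s: 56.62
position: [0.5559, -0.0737, 0.0476]
tcp_rot: [[-1.0, 0.029, 0.003], [0.029, 1.0, 0.001], [-0.003, 0.001, -1.0]]
force: [-2.5, 3.4, 7.1]
width: 0.318
```

Call:
{"op": "carry_out", "data": {"moves": [[[0, 0, -0.003], [0, 0, 0], 0.02], [[0.01, 0, -0.003], [0, 0, 0], 0.02], [[0.025, 0, -0.003], [0, 0, 0], 0.02], [[0.04, 0, -0.003], [0, 0, 0], 0.02], [[0.055, 0, -0.003], [0, 0, 0], 0.02], [[0.07, 0, -0.003], [0, 0, 0], 0.02], [[0.085, 0, -0.003], [0, 0, 0], 0.02], [[0.085, 0, -0.003], [0, 0, 0], 0.02]]}}

```text
time_s: 57.62
position: [0.4685, -0.0723, 0.0489]
tcp_rot: [[-1.0, 0.03, -0.001], [0.03, 1.0, -0.001], [0.001, -0.001, -1.0]]
force: [0.0, 0.4, -4.6]
width: 0.319
```

```bash
python3 - <<'E'
from h import *
st();plan([*tx(-.046,-.062),.2],180+TY)
E
```

```text
57.62 p [ 0.4685 -0.0723  0.0489] psi 178.29 tilt [-0.001 -0.001] w_mm 28.1 F [ 0.   0.4 -4.6] q [ 0.53  0.53 -0.62  2.14  0.53  0.62  1.07]
t [0.0118, 0.3111, -0.1512] w [-0.0, -0.1, -35.7] rows 5.5
```

Call:
{"op": "carry_out", "data": {"moves": [[[0, 0, -0.05], [0, 0, 0], 0.02], [[0, 0, -0.1], [0, 0, 0], 0.02], [[0.003, 0.01, -0.14], [0, 0, 0], 0.02], [[0.006, 0.05, -0.151], [0, 0, -5], 0.02], [[0.012, 0.1, -0.151], [0, 0, -13], 0.02], [[0.012, 0.15, -0.151], [0, 0, -21], 0.02], [[0.012, 0.2, -0.151], [0, 0, -28], 0.02], [[0.012, 0.25, -0.151], [0, 0, -35.7], 0.02], [[0.012, 0.311, -0.151], [0, 0, -35.7], 0.02], [[0.012, 0.311, -0.151], [0, 0, -35.7], 0.02], [[0.012, 0.311, -0.151], [0, 0, -35.7], 0.02]]}}

```text
time_s: 59.0
position: [0.4673, 0.239, 0.1997]
tcp_rot: [[-0.829, -0.559, -0.0], [-0.559, 0.829, -0.0], [0.001, -0.0, -1.0]]
force: [-0.2, -0.8, -4.3]
width: 0.317
```

```bash
python3 - <<'E'
from h import *
st(); im,d=snap('wrist','w20.png')
a=np.radians(TY);R=np.array([[np.cos(a),np.sin(a)],[-np.sin(a),np.cos(a)]])
P=cloud('wrist',d)
for c in (318,): print('tube top',[(((P[q,c,:2]-TO)@R.T*1000).round(1).tolist(),P[q,c,2].round(4)) for q in range(160,230,12)])
plan([*tx(-.046,-.062),.045],180+TY)
E
```

```text
59.0 p [0.4673 0.239  0.1997] psi -145.98 tilt [-0. -0.] w_mm 27.9 F [-0.2 -0.8 -4.3] q [ 0.17  0.45 -0.96  1.91  0.44  1.01  1.18]
tube top [([-69.3, -64.6], np.float64(0.0066)), ([-90.0, -64.4], np.float64(0.1872)), ([-85.1, -64.4], np.float64(0.1921)), ([-117.9, -64.2], np.float64(0.3378)), ([-73.5, -64.5], np.float64(0.193)), ([-66.9, -64.5], np.float64(0.1914))]
t [0.0004, 0.0019, 0.1546] w [-0.0, -0.1, -0.1] rows 2.5
```

View pics/w20.png

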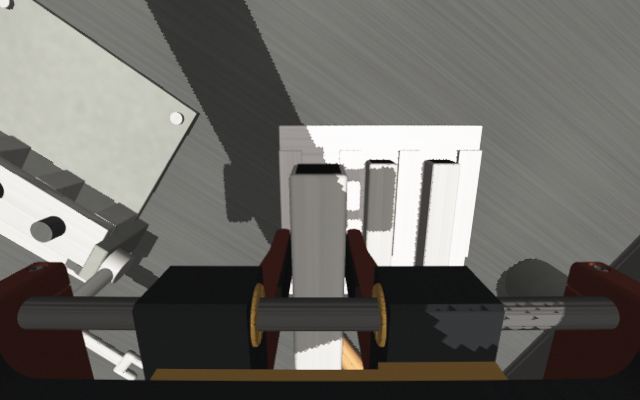

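Call:
{"op": "carry_out", "data": {"moves": [[[0, 0.002, 0.05], [0, 0, 0], 0.02], [[0, 0.002, 0.1], [0, 0, 0], 0.02], [[0, 0.002, 0.14], [0, 0, 0], 0.02], [[0, 0.002, 0.155], [0, 0, 0], 0.02], [[0, 0.002, 0.155], [0, 0, 0], 0.02], [[-0.008, 0.002, 0.155], [0, 0, 0], 0.02], [[-0.014, 0.002, 0.155], [0, 0, 0], 0.02], [[-0.017, 0.002, 0.155], [0, 0, 0], 0.02], [[-0.017, 0.002, 0.155], [0, 0, 0], 0.02]]}}

```text
time_s: 60.18
position: [0.4806, 0.2504, 0.0452]
tcp_rot: [[-0.829, -0.559, 0.0], [-0.559, 0.829, 0.0], [-0.0, 0.0, -1.0]]
force: [0.1, -0.9, -3.0]
width: 0.32
```

Call:
{"op": "carry_out", "data": {"moves": [[[-0.002, 0, 0], [0, 0, 0], 0.02], [[-0.003, 0, 0], [0, 0, 0], 0.02], [[-0.003, 0, 0], [0, 0, 0], 0.02]]}}

```text
time_s: 60.55
position: [0.4828, 0.2519, 0.0449]
tcp_rot: [[-0.829, -0.559, -0.0], [-0.559, 0.829, -0.0], [0.0, -0.0, -1.0]]
force: [-0.3, -0.5, -2.7]
width: 0.317
```

Call:
{"op": "carry_out", "data": {"moves": [[[-0.002, 0, 0], [0, 0, 0], 0.02], [[-0.003, 0, 0], [0, 0, 0], 0.02], [[-0.003, 0, 0], [0, 0, 0], 0.02]]}}

```text
time_s: 60.92
position: [0.4836, 0.2523, 0.0444]
tcp_rot: [[-0.829, -0.559, -0.003], [-0.559, 0.829, -0.003], [0.004, -0.001, -1.0]]
force: [-5.7, -3.4, 0.3]
width: 0.311
```

Contact with the fence. I'll press, release and back away.

Call:
{"op": "carry_out", "data": {"moves": [[[-0.001, 0, 0.001], [0, 0, 0], 0.02], [[-0.002, 0, 0.002], [0, 0, 0], 0.02], [[-0.002, 0, 0.002], [0, 0, 0], 0.02]]}}

```text
time_s: 61.3
position: [0.4838, 0.2523, 0.0431]
tcp_rot: [[-0.829, -0.559, -0.005], [-0.559, 0.829, -0.007], [0.008, -0.003, -1.0]]
force: [-12.3, -9.5, 14.9]
width: 0.31
```

Call:
{"op": "carry_out", "data": {"moves": [[[0, 0, 0], [0, 0, 0], 0.042], [[0, 0, 0], [0, 0, 0], 0.042], [[0, 0, 0], [0, 0, 0], 0.042], [[0, 0, -0.03], [0, 0, 0], 0.042], [[0, 0, -0.08], [0, 0, 0], 0.042], [[0, 0, -0.14], [0, 0, 0], 0.042], [[0, 0.03, -0.19], [0, 0, 0], 0.042], [[0, 0.06, -0.22], [0, 0, 0], 0.042], [[0, 0.06, -0.22], [0, 0, 0], 0.042]]}}

```text
time_s: 62.42
position: [0.4528, 0.3078, 0.2659]
tcp_rot: [[-0.827, -0.562, 0.005], [-0.562, 0.827, 0.004], [-0.006, 0.001, -1.0]]
force: [0.6, -0.4, 0.1]
width: 0.48
```

```bash
python3 - <<'E'
from h import *
st(); im,d=snap('wrist','w21.png')
a=np.radians(TY);R=np.array([[np.cos(a),np.sin(a)],[-np.sin(a),np.cos(a)]])
P=cloud('wrist',d); Q=(P[...,:2]-TO)@R.T
for y in (-.062,0,.062):
    m=(P[...,2]>.026)&(P[...,2]<.042)&(np.abs(Q[...,1]-y)<.03)&(Q[...,0]<.085)&(Q[...,0]>-.105)
    q=Q[m]; r=cv2.minAreaRect((q*1000).astype(np.float32)); print(y,m.sum(),'x',np.percentile(q[:,0],[.5,99.5]).round(4),'ctr',np.round(r[0],1),np.round(r[1],1),round(r[2],2),'z',np.median(P[m][:,2]).round(4))
E
```

```text
62.42 p [0.4528 0.3078 0.2659] psi -145.79 tilt [0.005 0.004] w_mm 42.3 F [ 0.6 -0.4  0.1] q [ 0.08  0.41 -1.    1.8   0.38  1.14  1.12]
-0.062 2341 x [-0.0717  0.0573] ctr [ -3.1 -63.8] [ 28.3 139.2] 89.88 z 0.0327
0 2902 x [-0.0725  0.0838] ctr [ 6.2 -3. ] [ 28.  157.5] 89.77 z 0.0325
0.062 2422 x [-0.0725  0.0736] ctr [ 5.9 58.8] [ 28.4 156.9] 89.77 z 0.0325
```

View pics/w21.png

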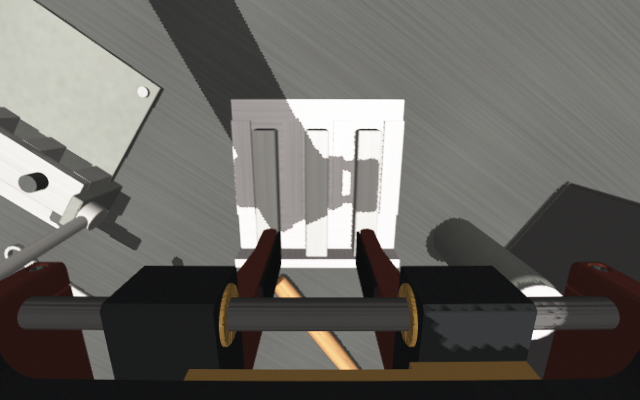

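Tails are level and angles are within 0.25° of the tray. I'll move the camera over the fence to check for a gap at the heads.

Call:
{"op": "carry_out", "data": {"moves": [[[-0.05, 0, -0.02], [0, 0, 0], 0.042], [[-0.1, 0, -0.04], [0, 0, 0], 0.042], [[-0.13, 0, -0.04], [0, 0, 0], 0.042], [[-0.13, 0, -0.04], [0, 0, 0], 0.042], [[-0.13, 0, -0.04], [0, 0, 0], 0.042]]}}

```text
time_s: 63.1
position: [0.5609, 0.3758, 0.3011]
tcp_rot: [[-0.83, -0.558, -0.002], [-0.558, 0.83, -0.002], [0.003, -0.001, -1.0]]
force: [-0.5, -0.5, -0.5]
width: 0.481
```

```bash
python3 - <<'E'
from h import *
st(); im,d=snap('wrist','w22.png')
P=proj('wrist',[[*tx(.09,y),.034] for y in (-.062,0,.062)]); print(P)
i=im[60:230,220:430,::-1]; cv2.imwrite('pics/w22c.png',cv2.resize(i,None,fx=3.5,fy=3.5,interpolation=2))
snap('scene','s22.png')
E
```

```text
63.1 p [0.5609 0.3758 0.3011] psi -146.05 tilt [-0.002 -0.002] w_mm 42.3 F [-0.5 -0.5 -0.5] q [-0.09  0.6  -0.92  1.44  0.48  1.34  1.12]
[[271.83718231 155.75221525]
 [319.88270282 155.65277229]
 [367.94315118 155.58821977]]
```

View pics/w22c.png

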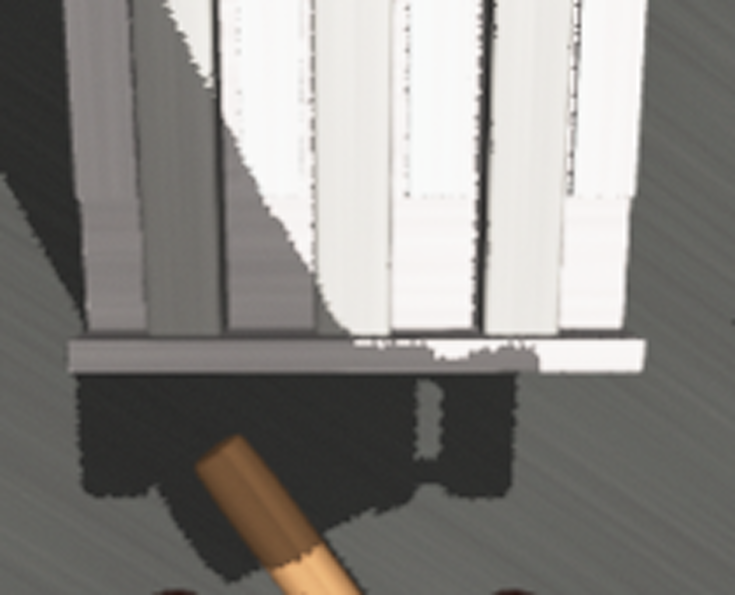

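View pics/s22.png

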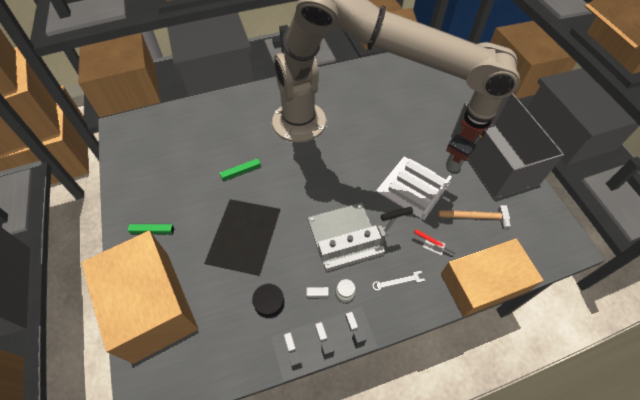

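The crop shows all three tube heads ending level at the fence face (crop row ~333), one in each lane. Everything else is in place, and the lever stands at rest at (396,213). Handing in.

```bash
python3 - <<'E'
from h import *
st(); print(env.sign_off())
E
```

```text
63.2 p [0.5607 0.376  0.3022] psi -146.03 tilt [-0.001 -0.002] w_mm 42.2 F [-0.4  0.3  0.4] q [-0.09  0.59 -0.92  1.44  0.48  1.34  1.12]
the job is handed in; nothing more can be done
None
```

The job is done and handed in at 63 s: all three tubes went through the fixture, the lever was pulled to its stop and let back, and the tubes now lie in the tray.

- **Fixture:** each tube was pressed against the back stop with about 15–17 N. Before I pulled the lever, their tails were level.
- **Lever:** I pulled it until the force climbed to 27 N with almost no further travel, at the position worked out for 0.8 rad. I then let it back along the arc, and it was seen back at rest.
- **Tray:** there is one tube per lane, each pressed against the fence with about 16 N. In the last images they lie within about 0.25° of the tray axis, with tails level to about 1 mm. I saw no gap at the fence.
- **Everything else:** the green look-alikes, offcut, tools, can, jar and spool look unmoved in the scene picture. The gripper was clear of everything at hand-in.

**Disagreements:** the camera puts the tubes in the tray about 2–3 mm off my fitted tray frame, all by about the same amount, which is close to the 2 mm calibration accuracy. The fence end of the right-hand tube was partly hidden in the depth data, so for that end I relied on the close-up picture and the contact force. I saw no knocked tube and no slackened grip.

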